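Stow the mock-up pieces and lock the transit drawer with spring cotters

ROBOT

A 6-joint arm with a two-finger parallel gripper is mounted at the origin on the work surface. World frame = base frame: x ahead of the robot, y to its left, z up, the work surface at z = 0. Lengths are in m, angles in degrees, forces in N, time in s.
With the tool pointing down it reaches from about 0.325 to 1 m from the base axis. Payload 5.1 kg.
Tool frame: the origin (TCP) lies midway between the tips of the shut fingers; the grasp point (between the pads) lies 19 mm behind it (tcp_to_grasp is the distance from the TCP to the grasp point, in m); z points along the fingers, x is the direction in which the jaws open and shut, and the axes are right-handed (so a half turn about z gives the same grasp; the last joint's range is limited). The gripper opens to 85 mm and grips with 20 to 120 N. Pads are 22 mm wide; open, the fingers measure 114 mm over their backs; the gripper's body (76 mm by 85 mm) begins 54 mm behind the grasp point. The pads swing forward as they close: fully open they stand 13 mm farther back than shut.
Start: joints at [-70.795, 7.093, 94.555, -0, 78.352, -4.733], TCP at [0.264, -0.594, 0.202] pointing down, gripper open.
Joint ranges: [-149.61, 149.61], [-58.7, 133.49], [1.44, 155.28], [-77.14, 257.14], [18.33, 153.61], [-166.67, 166.67]. Speed limits (degrees/s): [147.25, 147.25, 180, 180, 180, 180].

INTERFACE

Orientations are given as a 3x3 rotation matrix whose columns are the frame's x, y, z axes.
In Python, from station import read_state, capture, camera_model, close_job, outline_of, tcp_to_grasp gives the robot as it stands.
- The arm moves only by the tool play_rows, never from a script. Its argument "increments" is a list of rows, each an object with "offset": the shift along the tool's x, y, z in m, a list of three; "twist": the turn about the tool's z in rad. A call has 1 to 12 rows; each row shifts and turns the commanded pose from where the row before left it, along the tool's axes as they then stand; what a row does not reach is not made up. A row lasts 1/10 s, in which the tool goes at most 50 mm and 8.59 degrees, less where a joint would pass 70% of its speed; a pose out of reach is approached as far as the arm can. A call is refused whole if a number of a shift passes 0.05 or a number of a turn 0.15, either way. A call with a gripper value outside its range is refused whole. "fingers" is the finger opening in m, from 0 to 0.0854, set as the call begins (left out, the last holds). The fingers move at their own pace and stop on an object; "grip_force" is the grip in N (left out, the last holds). Time passes only in rows, so rows that do not move let the fingers close. It gives the time, the measured TCP pose, the force and the opening at its end, in the units of the state.
- read_state(): the state, without advancing time (a new reading comes with each control period).
- capture(name): name is "scene" or "top" or "wrist"; returns the picture (400x640x3 uint8, red, green, blue); there is no depth.
- camera_model(name): a dict with "fx", "fy", "cx", "cy" (pixels), "view" (4x4, takes a point from world to camera coordinates). Camera axes: x right, y down, z forward; pixel columns grow to the right and rows downward; lengths in m; the calibration is good to about 2 mm. A picture is of the moment at which its call begins: read the wrist's pose just before it. camera_model takes no time and is no camera call; for the wrist camera it gives the pose at the moment of the call.
- close_job(): hands the job in, once; it reports no verdict.
Trained networks look in the newest picture that a camera, given by its name, has taken for a name from the list of things; names that differ only in an ending like _2 or _b are one class to them, and where a whole thing is asked for, a point or a joint stands for the part that bears it (a point fixed in the world has none). Each returns a list of dicts, best first, with "score" (0 to 1); they miss things now and then, are a little off and sometimes report something else, mostly with a low value. They report only what shows in the picture. A call takes as long as a camera call.
- outline_of(camera, target): "mask" (400x640 bool, what is visible of it) and "rect" ([left, top, right, bottom] in pixels, round what is visible of it).
The state is a dict: "clock": time; "joint_positions": joint angles; "dq": joint speeds; "joint_efforts": joint torques, N m; "position": TCP position; "tool_rot": TCP orientation; "contact_force": force on the tool from outside, world axes, zero at the start; "moment": the same for the moment, N m; "grip_width": finger opening in m.
Only numpy, scipy, OpenCV 4.12 (cv2) and the standard library are available. Lean on these libraries where they do the work, as an engineer would, in place of code of your own. Each camera call takes 0.05 s, during which the arm holds its last target.

TASK

Put every loose mock-up piece that is on the bench (wooden block, white cone, white stepped piece, whichever are there) into the open drawer of the plywood case and push the drawer fully shut. Then lock it: push one spring cotter through the cross hole of each of the two pins, from the outer side inward, until its bow snaps over the pin and it sits fully home, and let go. Leave the glue bottle and the mug alone.

Things in the scene. Friction and masses are not known exactly. Their poses are not given: they have to be found in the camera images.
- case: Plywood transit case, fixed; origin at the centre of its underside, x from its front (robot's side) to its back, y to the left. Carcass 190 mm wide, 105 mm tall, x from -70 to 120 mm. At each front corner a wooden sill 60 mm tall, x from -140 to -60 mm, |y| from 96 to 130 mm, carries an upright round steel pin 24 mm thick, top 112 mm above the bench, cross-drilled along y.
- hole_left (a point): Centre of the cross hole of the left pin (case y = +112 mm), 88 mm above the bench. The hole runs right through along the case's y axis and is 9 mm wide and tall. Its cotter comes from outside, pointing to the case's -y, so that the leg's end reaches across in front of the shut drawer and bars it. Axes as the case.
- hole_right (a point): The same on the right pin (case y = -112 mm); its cotter comes from outside, pointing to the case's +y. Axes as the case.
- drawer (a joint): Drawer travel, m: 0 fully shut, grows as it comes out towards the robot (case -x), at most 0.125. It slides with about 2 N and stays where it is left.
- drawer_floor (a point): Centre of the drawer's inner floor, moves with the drawer; axes as the case. The inside is 136 mm (x) by 144 mm (y); side and back walls 54 mm above this floor, which is 16 mm above the bench. Open, the drawer lets things in only through the gap between its front board and the carcass.
- drawer_front (a point): Middle of the outer face of the drawer's front board (looks to case -x), 60 mm above the bench; moves with the drawer. The board is 160 mm wide, its top edge 110 mm above the bench, no handle. Shut, this face lies 12 mm behind the axes of the two cross holes.
- block_center (a point): Centre of a loose wooden block, 50 (x) by 34 (y) by 30 mm (z), a shaped mock-up piece. 50 g. May be absent.
- cone_center (a point): Centre (26 mm above its base) of a loose white plastic cone with a cut-off top, base 40 mm across and straight for 26 mm, top 22 mm across, 52 mm tall, z up. 40 g. May be absent.
- step_center (a point): Centre (19 mm above its base) of a loose white plastic stepped piece, 38 mm tall: foot 48 (x) by 32 (y) by 18 mm tall, on it a 24 (x) by 32 (y) mm riser up to the top. 50 g. May be absent.
- glue: White glue bottle, 56 mm thick, 150 mm tall, origin under its base; bystander.
- mug: White mug, 80 mm across, 90 mm tall, origin under its base; bystander.
- cotter1_grip (a point): Centre of the black finger grip of a loose spring cotter (hair pin; two alike, 60 g), lying flat as it is also used: upright block 26 (x) by 20 (y) by 32 mm (z, up); pinch it across y from above. Two 5 mm steel wires, 7 mm below this point, run to +x: the straight leg at y = 0, its thinned tip at x = 116 mm, and the bow beside it. A stop collar, 30 (y) by 18 mm, on the leg has its front at x = 50 mm.
- cotter1_seat (a point): Point on the straight leg's centre line, 62 mm from the grip centre along x and 7 mm below it; it coincides with the centre of the pin's cross hole when the cotter is fully home (collar against or within 3 mm of the pin). Let go, it hangs in the hole with its grip up to 0.25 rad low. Axes as the grip.
- cotter1_bow (a joint): Spread of the cotter's sprung bow, rad, about 0 relaxed. The bow lies on the leg's +y side, up to 25 mm from it, ends at x = 84 mm and has an inward kink at x = 69 mm (from the grip). Pushed on, it passes outside the pin on either side, spreads by 0.03 to 0.09 as the kink rides over (5 to 12 N along the leg) and falls back to about 0 when snapped over.
- cotter2_grip (a point): Centre of the black finger grip of a loose spring cotter (hair pin; two alike, 60 g), lying flat as it is also used: upright block 26 (x) by 20 (y) by 32 mm (z, up); pinch it across y from above. Two 5 mm steel wires, 7 mm below this point, run to +x: the straight leg at y = 0, its thinned tip at x = 116 mm, and the bow beside it. A stop collar, 30 (y) by 18 mm, on the leg has its front at x = 50 mm.
- cotter2_seat (a point): Point on the straight leg's centre line, 62 mm from the grip centre along x and 7 mm below it; it coincides with the centre of the pin's cross hole when the cotter is fully home (collar against or within 3 mm of the pin). Let go, it hangs in the hole with its grip up to 0.25 rad low. Axes as the grip.
- cotter2_bow (a joint): Spread of the cotter's sprung bow, rad, about 0 relaxed. The bow lies on the leg's +y side, up to 25 mm from it, ends at x = 84 mm and has an inward kink at x = 69 mm (from the grip). Pushed on, it passes outside the pin on either side, spreads by 0.03 to 0.09 as the kink rides over (5 to 12 N along the leg) and falls back to about 0 when snapped over.

How it is judged:
By the outcome, as a careful person would: the job done as asked, in the order asked, and still so for the second after the job is handed in, with the robot touching nothing.
Of block, cone, step only 2 to 3 are there at a start; the rules pass over those that are not, and their reading is None.
At some moment in a run one of block, cone, step, cotter1, cotter2 may be knocked a few centimetres aside while the robot is not near it.
It also fails if it takes over 192 s, if anything falls off the work surface, if the arm or the gripper's body presses on something with over 40 N, if the wrist force passes 120 N, or if a joint passes its speed limit or range.

## Working session

There is one attempt and no reset: what is moved stays moved. The work goes in short steps, Python scripts to look and compute and a tool call to move; the robot and the scene stay as the last step left them, time stands still between calls to the robot, and variables do not carry over. Pictures are saved under pics/ and viewed, and the job is handed in when it is done.

Besides the shell and the picture viewer there is one more tool, called by a JSON object that holds its "api" and its "payload". play_rows: Moves the arm, as the interface text tells. Its arguments: {"type":"object","properties":{"increments":{"type":"array","items":{"type":"object","properties":{"offset":{"type":"array","items":{"type":"number"}},"twist":{"type":"number"}}}},"fingers":{"type":"number"},"grip_force":{"type":"number"}},"required":["increments"]}

```bash
ls -la; mkdir -p pics; python3 - <<'E'
from station import *
import cv2
s=read_state();print(s)
for n in ("scene","top","wrist"):
    im=capture(n);cv2.imwrite(f"pics/{n}0.png",im[:,:,::-1]);m=camera_model(n);print(n,m)
E
```

```text
total 12
drwxr-xr-x  3 agent agent 4096 Dec  7 09:38 .
drwxr-xr-x 23 root  root  4096 Dec  7 09:38 ..
drwxr-xr-x  2 agent agent 4096 Dec  7 09:38 pics
{'clock': 0.0, 'joint_positions': array([-7.07963774e+01,  7.13502981e+00,  9.46344657e+01, -2.36920473e-03,
        7.83526144e+01, -4.73350362e+00]), 'dq': array([ 0.01719217,  0.05798788,  0.05087935,  0.03288141, -0.11133346,
        0.02946181]), 'joint_efforts': array([-2.26196871e-04, -4.23613572e+01, -3.65451765e+01, -9.10961035e-05,
        6.98365504e-03,  1.08482934e-05]), 'position': array([ 0.26345503, -0.59346898,  0.20033181]), 'tool_rot': array([[ 4.05740798e-01, -9.13987888e-01, -7.39259379e-04],
       [-9.13985711e-01, -4.05741449e-01,  1.99930698e-03],
       [-2.12729053e-03, -1.35527898e-04, -9.99997728e-01]]), 'contact_force': array([ 0.3179793 ,  0.45519549, -0.04897287]), 'moment': array([-0.05686258,  0.02557923,  0.03342709]), 'grip_width': 0.08535870661483443}
scene {'fx': 419.47445630931844, 'fy': 419.47445630931844, 'cx': 314.3248668646419, 'cy': 199.2140237390584, 'view': array([[-8.32038930e-01,  5.54717
[... 427 characters left out ...]
ay([[ 1.49460006e-01, -9.88767650e-01, -4.91490461e-04,
        -6.28968082e-02],
       [-9.67816716e-01, -1.46191288e-01, -2.04838745e-01,
         5.58450861e-01],
       [ 2.02466073e-01,  3.10908728e-02, -9.78795610e-01,
         8.85300722e-01],
       [ 0.00000000e+00,  0.00000000e+00,  0.00000000e+00,
         1.00000000e+00]])}
wrist {'fx': 331.2885575896764, 'fy': 331.2885575896764, 'cx': 311.4380585278222, 'cy': 203.37341218627208, 'view': array([[ 0.40535723, -0.91415706, -0.00154387, -0.64954747],
       [-0.88118509, -0.39118511,  0.26549398, -0.03353219],
       [-0.24330714, -0.10625946, -0.96411128,  0.37906027],
       [ 0.        ,  0.        ,  0.        ,  1.        ]])}
```

View pics/scene0.png

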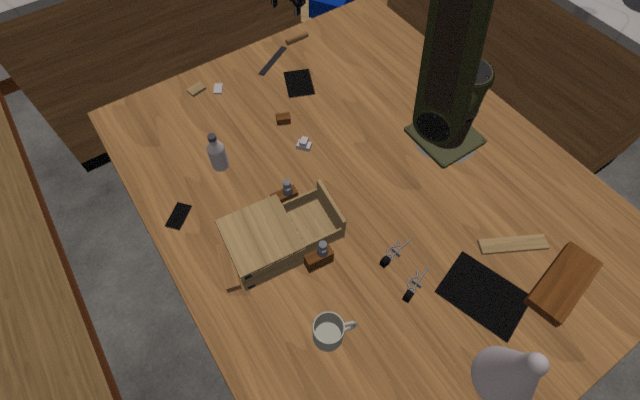

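View pics/top0.png

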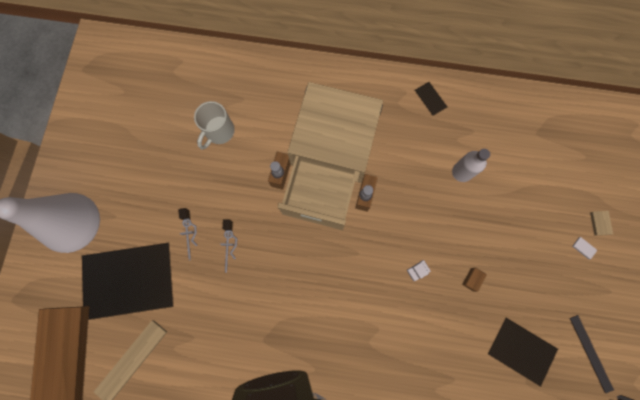

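View pics/wrist0.png

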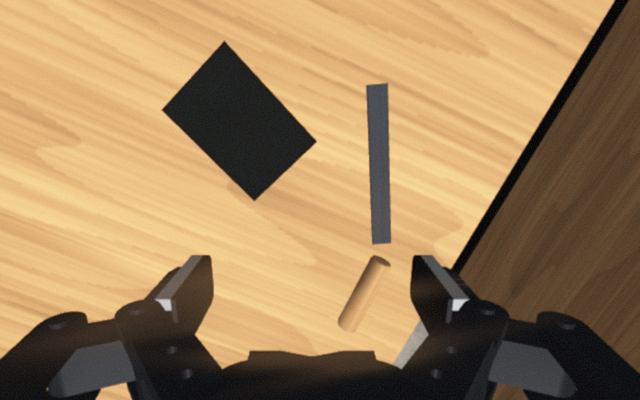

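The pictures show: the drawer open near top (320,190), the step near (419,270), the block near (475,280), and cotters near (187,230) and (229,240), grips away from the robot. The mug is at (213,122) and the glue bottle at (470,165).

```bash
cat > h.py <<'E'
from station import *
import numpy as np, cv2
def p2w(n,u,v,z,m=None):
    m=m or camera_model(n);V=m['view'];R=V[:3,:3];t=V[:3,3]
    c=-R.T@t; d=R.T@np.array([(u-m['cx'])/m['fx'],(v-m['cy'])/m['fy'],1.])
    return c+d*(z-c[2])/d[2]
def w2p(n,P,m=None):
    m=m or camera_model(n);V=m['view'];q=np.asarray(P)@V[:3,:3].T+V[:3,3]
    return np.stack([m['fx']*q[...,0]/q[...,2]+m['cx'],m['fy']*q[...,1]/q[...,2]+m['cy']],-1)
def save(im,f,pts=None,crop=None,k=1):
    im=im[:,:,::-1].copy()
    if crop: x0,y0,x1,y1=crop
    else: x0,y0,x1,y1=0,0,640,400
    im=cv2.resize(im[y0:y1,x0:x1],None,fx=k,fy=k,interpolation=cv2.INTER_CUBIC)
    if pts is not None:
        for p in np.reshape(pts,(-1,2)):
            cv2.circle(im,(int((p[0]-x0+.5)*k),int((p[1]-y0+.5)*k)),2,(0,0,255),-1)
    cv2.imwrite(f,im)
def det(n,t,smin=0.2):
    out=[]
    for d in outline_of(n,t):
        if d['score']<smin: continue
        ys,xs=np.nonzero(d['mask']); 
        if len(xs)==0: continue
        r=cv2.minAreaRect(np.stack([xs,ys],1).astype(np.float32))
        out.append((round(d['score'],2),(round(xs.mean(),1),round(ys.mean(),1)),len(xs),[int(a) for a in d['rect']],r,d['mask']))
    return out
E
python3 - <<'E'
from h import *
im=capture("top")
for t in ("block_center","cone_center","step_center","glue","mug","case","drawer_front","cotter1_grip"):
    for d in det("top",t): print(t,d[:4],np.round(p2w("top",*d[1],0.015),3)[:2], "ang",d[4])
save(im,"pics/t1.png",crop=(250,70,510,300),k=3)
save(im,"pics/t2.png",crop=(160,190,260,290),k=6)
print(read_state()['clock'])
E
```

```text
block_center (0.81, (np.float64(474.2), np.float64(279.6)), 386, [462, 268, 485, 292]) [ 0.432 -0.367] ang ((473.9000244140625, 279.70001220703125), (18.335756301879883, 21.913463592529297), 26.56505012512207)
step_center (0.59, (np.float64(418.4), np.float64(270.5)), 275, [405, 263, 428, 286]) [ 0.433 -0.23 ] ang ((418.5146789550781, 270.6911926269531), (14.40588092803955, 20.06533432006836), 59.03623962402344)
glue (0.92, (np.float64(470.9), np.float64(164.8)), 776, [449, 151, 493, 183]) [ 0.723 -0.337] ang ((471.8896484375, 164.37588500976562), (22.17314338684082, 43.3497428894043), 48.36646270751953)
mug (0.93, (np.float64(213.3), np.float64(123.7)), 1356, [192, 101, 236, 145]) [0.735 0.348] ang ((214.099853515625, 123.12403869628906), (46.2517204284668, 38.391693115234375), 80.90972137451172)
case (0.84, (np.float64(327.8), np.float64(156.2)), 11218, [270, 81, 382, 229]) [0.691 0.034] ang ((328.0882263183594, 156.14706420898438), (106.95820617675781, 136.54754638671875), 14.03624439239502)
drawer_front (0.63, (np.float64(318.5), np.float64(192.6)), 3953, [278, 153, 361, 228]) [0.59  0.043] ang ((317.0478210449219, 191.8168182373047), (68.91117858886719, 61.54887771606445), 14.620874404907227)
cotter1_grip (0.7, (np.float64(187.3), np.float64(227.2)), 389, [178, 204, 196, 256]) [0.453 0.355] ang ((188.16896057128906, 232.87242126464844), (50.38349914550781, 16.442167282104492), 86.633544921875)
cotter1_grip (0.59, (np.float64(229.3), np.float64(238.9)), 393, [224, 220, 235, 270]) [0.44  0.245] ang ((230.0, 243.5), (49.0, 14.0), 90.0)
0.6
```

```bash
python3 - <<'E'
from h import *
im=capture("scene")
for t in ("block_center","cone_center","step_center","cotter1_grip"):
    for d in det("scene",t): print(t,d[:4],np.round(p2w("scene",*d[1],0.015),3)[:2])
E
```

```text
block_center (0.55, (np.float64(283.3), np.float64(119.1)), 139, [275, 113, 293, 124]) [ 0.434 -0.363]
step_center (0.57, (np.float64(303.7), np.float64(144.1)), 184, [297, 136, 310, 149]) [ 0.435 -0.229]
step_center (0.46, (np.float64(282.2), np.float64(233.7)), 8777, [217, 179, 345, 291]) [0.671 0.019]
cotter1_grip (0.8, (np.float64(389.4), np.float64(255.6)), 272, [379, 239, 409, 270]) [0.451 0.25 ]
```

View pics/t1.png

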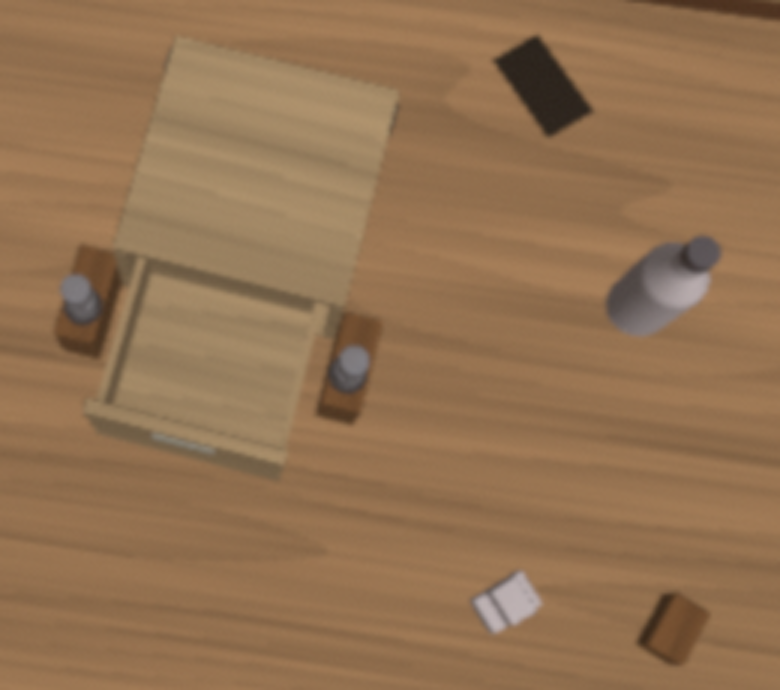

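View pics/t2.png

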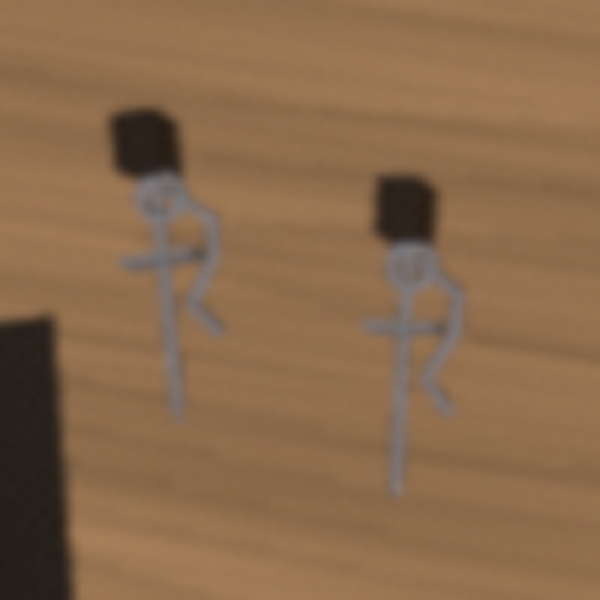

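```bash
python3 - <<'E'
from h import *
from scipy.optimize import least_squares
im=capture("scene"); save(im,"pics/s1.png",crop=(200,170,460,310),k=3)
im=capture("top")
z=lambda a,b:(a/3+250-.3,b/3+70-.3)
pts=[((-70,95,105),z(116,247)),((-70,-95,105),z(347,305)),((120,95,105),z(177,40)),((120,-95,105),z(398,93)),((-100,112,112),z(75,287)),((-100,-112,112),z(355,355))]
X=np.array([p[0] for p in pts])/1000.;U=np.array([p[1] for p in pts])
def tf(q,X):
    c,s=np.cos(q[2]),np.sin(q[2]);return np.c_[q[0]+c*X[:,0]-s*X[:,1],q[1]+s*X[:,0]+c*X[:,1],X[:,2]]
r=least_squares(lambda q:(w2p("top",tf(q,X))-U).ravel(),[.69,.03,0])
print(r.x,np.degrees(r.x[2]),r.fun.reshape(-1,2).round(1))
print(tf(r.x,np.array([[-.1,.112,.088],[-.1,-.112,.088]])))
m=camera_model("scene")
chk=np.array([[-70,95,105],[-70,-95,105],[120,95,105],[120,-95,105],[-100,112,112],[-100,-112,112],[-213,80,110],[-213,-80,110]])/1000
save(im,"pics/t3.png",w2p("top",tf(r.x,chk)),(250,70,510,300),3)
im=capture("scene"); save(im,"pics/s2.png",w2p("scene",tf(r.x,chk)),crop=(200,170,460,310),k=3)
E
```

```text
[ 0.71144265  0.02492737 -0.10637142] -6.094633601237798 [[-1.6  1.8]
 [-0.6  2.1]
 [-0.9 -0.2]
 [ 0.5  0.2]
 [ 1.3 -2.4]
 [ 1.1 -1.5]]
[[ 0.623899    0.14691143  0.088     ]
 [ 0.60011671 -0.0758225   0.088     ]]
```

View pics/s2.png

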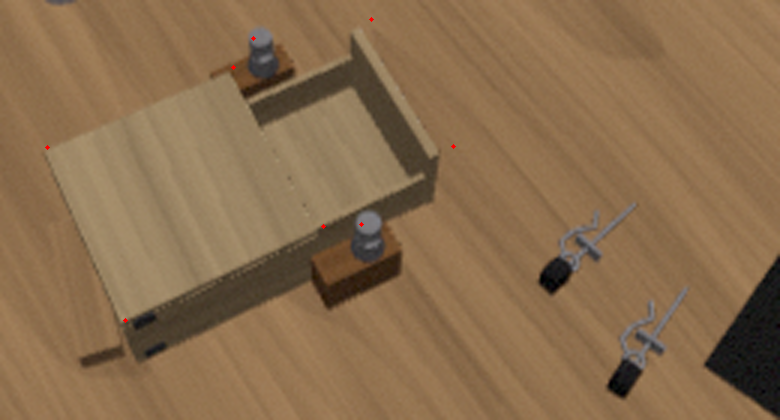

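View pics/t3.png

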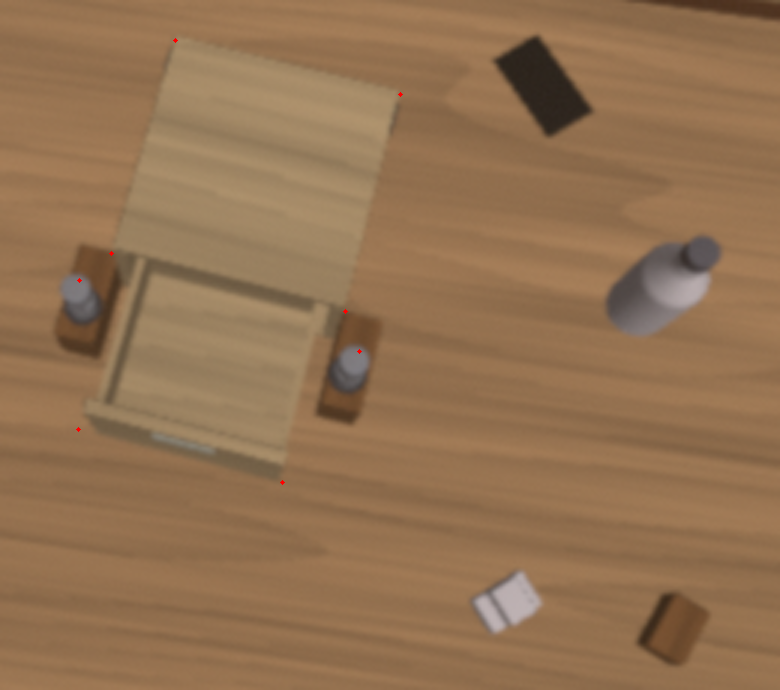

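```bash
cat > fit.py <<'E'
from h import *
from scipy.optimize import least_squares
z=lambda a,b:(a/3+250-.3,b/3+70-.3)
w=lambda a,b:(a/3+200-.3,b/3+170-.3)
T=camera_model("top");S=camera_model("scene")
def tf(q,X):
    X=np.atleast_2d(X);c,s=np.cos(q[2]),np.sin(q[2]);return np.c_[q[0]+c*X[:,0]-s*X[:,1],q[1]+s*X[:,0]+c*X[:,1],X[:,2]]
mm=.001
def res(q,full=False):
    px,cf,df=q[3:6]
    A=np.array([(cf,.095,.105),(cf,-.095,.105),(.12,.095,.105),(.12,-.095,.105),(px,.112,.112),(px,-.112,.112)])
    At=np.vstack([A,[(df,.08,.11),(df,-.08,.11)]])
    Ut=np.array([z(116,247),z(347,305),z(177,40),z(398,93),z(75,287),z(355,355),z(88,411),z(282,467)])
    Us=np.array([w(313,218),w(232,75),w(127,320),w(47,148),w(369,219),w(260,37),w(437,152),w(358,35)])
    e=np.r_[w2p("top",tf(q,At),T)-Ut,w2p("scene",tf(q,At),S)-Us+q[6:8]]
    return e if full else e.ravel()
if __name__=="__main__":
    r=least_squares(lambda q:np.r_[res(q),q[6:8]*2],[.69,.03,-.1,-.1,-.07,-.2,0,0],loss='soft_l1')
    print(r.x.round(4));print(res(r.x,True).round(1))
    print(tf(r.x,[(r.x[3],.112,.088),(r.x[3],-.112,.088)]))
E
python3 fit.py
```

```text
[ 0.7112  0.025  -0.1069 -0.1062 -0.0645 -0.1985  0.05    0.1422]
[[-1.  -0.2]
 [-0.1  0. ]
 [-0.9 -0.1]
 [ 0.5  0.3]
 [ 0.5  0.2]
 [ 0.4  1.2]
 [-1.6 -0.1]
 [ 1.5 -1.2]
 [ 1.5  3.8]
 [-1.3 -1.8]
 [-0.4  0. ]
 [ 0.1 -0.1]
 [-0.4  0.9]
 [-0.3 -0.4]
 [ 0.9  0.1]
 [ 0.1 -3.4]]
[[ 0.61747968  0.14769507  0.088     ]
 [ 0.59357357 -0.0750256   0.088     ]]
```

```bash
cat >> h.py <<'E'
def yaw(s=None):
    s=s or read_state();R=s['tool_rot'];return np.arctan2(R[1,0],R[0,0])
def plan(tgt,yw=None,step=0.045):
    """twist first then offset; prints"""
    s=read_state();y0=yaw(s);p=s['position']
    if yw is None: d=0
    else:
        d=(yw-y0+np.pi/2)%np.pi-np.pi/2   # half turn equivalent
    y1=y0+d
    dw=np.asarray(tgt)-p
    c,si=np.cos(y1),np.sin(y1)
    o=np.array([c*dw[0]+si*dw[1], si*dw[0]-c*dw[1], -dw[2]])
    n=int(np.ceil(np.abs(o).max()/step)) or 1
    nt=int(np.ceil(abs(d)/0.14))
    print("t",round(s['clock'],1),"pos",p.round(4),"yaw",round(y0,3),"twist",round(-d,3),"=%d x %.4f"%(nt,-d/max(nt,1)),"offset",o.round(4),"=%d x"%n,(o/n).round(4), "j6",s['joint_positions'][5].round(0),"to w",round(s['grip_width'],4))
E
python3 - <<'E'
from h import *
s=read_state();V=camera_model("wrist")['view'];R=s['tool_rot']
c=-V[:3,:3].T@V[:3,3];print("cam in tool",R.T@(c-s['position']),"axes in tool\n",R.T@V[:3,:3].T)
plan((0.40,-0.29,0.30),None)
E
```

```text
cam in tool [ 0.0004117  -0.06803707 -0.17272606] axes in tool
 [[ 9.99999899e-01 -4.50041498e-04 -1.06383426e-05]
 [ 4.36699579e-04  9.64074796e-01  2.65630566e-01]
 [-1.09288620e-04 -2.65630544e-01  9.64074895e-01]]
t 1.0 pos [ 0.2637 -0.5941  0.2016] yaw -1.153 twist 0 =0 x 0.0000 offset [-0.2226 -0.248  -0.0984] =6 x [-0.0371 -0.0413 -0.0164] j6 -5.0 to w 0.0856
```

```bash
python3 - <<'E'
from h import *
plan((0.47,-0.28,0.25),None)
E
```

```text
t 1.0 pos [ 0.2637 -0.5941  0.2016] yaw -1.153 twist 0 =0 x 0.0000 offset [-0.2034 -0.316  -0.0484] =8 x [-0.0254 -0.0395 -0.006 ] j6 -5.0 to w 0.0856
```

{"api": "play_rows", "payload": {"increments": [{"offset":[-0.025,-0.04,-0.006]},{"offset":[-0.025,-0.04,-0.006]},{"offset":[-0.025,-0.04,-0.006]},{"offset":[-0.025,-0.04,-0.006]},{"offset":[-0.025,-0.04,-0.006]},{"offset":[-0.025,-0.04,-0.006]},{"offset":[-0.025,-0.04,-0.006]},{"offset":[-0.025,-0.04,-0.006]},{"offset":[0,0,0]},{"offset":[0,0,0]}]}}

```text
invalid input
```

```bash
cat > look.py <<'E'
from h import *
import sys
# usage look.py out.png target:z ...
s=read_state();m=camera_model("wrist");im=capture("wrist")
save(im,"pics/"+sys.argv[1])
print("t",s['clock'].round(2) if hasattr(s['clock'],'round') else s['clock'],"pos",s['position'].round(4),"yaw",yaw(s).round(4))
for a in sys.argv[2:]:
    t,z=a.split(":");z=float(z)
    for d in det("wrist",t):
        ys,xs=np.nonzero(d[5]);P=np.array([p2w("wrist",x,y,z,m)[:2] for x,y in zip(xs,ys)])
        r=cv2.minAreaRect((P*1000).astype(np.float32))
        (cx,cy),(w,h),an=r
        if w<h: w,h=h,w; an+=90
        print(t,d[0],d[1],d[2],"mean",P.mean(0).round(4),"rect c",round(cx/1e3,4),round(cy/1e3,4),"LxW",round(w,1),round(h,1),"long yaw rad",round(np.radians(an),3))
E
python3 look.py w1.png block_center:0.03 step_center:0.02 cone_center:0.03
```

```text
t 1.0 pos [ 0.2637 -0.5941  0.2016] yaw -1.153
```

View pics/w1.png

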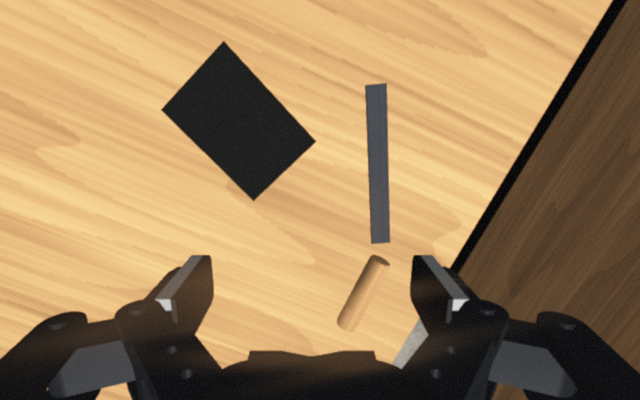

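The move was refused, probably because `twist` is required. I'll add it.

{"api": "play_rows", "payload": {"increments": [{"offset":[-0.025,-0.04,-0.006],"twist":0},{"offset":[-0.025,-0.04,-0.006],"twist":0},{"offset":[-0.025,-0.04,-0.006],"twist":0},{"offset":[-0.025,-0.04,-0.006],"twist":0},{"offset":[-0.025,-0.04,-0.006],"twist":0},{"offset":[-0.025,-0.04,-0.006],"twist":0},{"offset":[-0.025,-0.04,-0.006],"twist":0},{"offset":[-0.025,-0.04,-0.006],"twist":0},{"offset":[0,0,0],"twist":0},{"offset":[0,0,0],"twist":0}]}}

```text
clock: 2.2
position: [0.4755, -0.2808, 0.25]
tool_rot: [[0.408, -0.913, 0.0], [-0.913, -0.408, -0.001], [0.001, 0.0, -1.0]]
contact_force: [-0.5, -0.6, -0.1]
grip_width: 0.0855
```

```bash
python3 look.py w2.png block_center:0.03 step_center:0.02 cone_center:0.03
```

```text
t 2.2 pos [ 0.4755 -0.2808  0.25  ] yaw -1.1505
block_center 0.67 (np.float64(358.1), np.float64(226.9)) 1185 mean [ 0.4349 -0.3636] rect c 0.4346 -0.3637 LxW 50.1 40.6 long yaw rad 2.7
cone_center 0.2 (np.float64(82.7), np.float64(21.0)) 5233 mean [0.5238 0.0074] rect c 0.5122 0.0122 LxW 151.1 57.4 long yaw rad 1.991
```

View pics/w2.png

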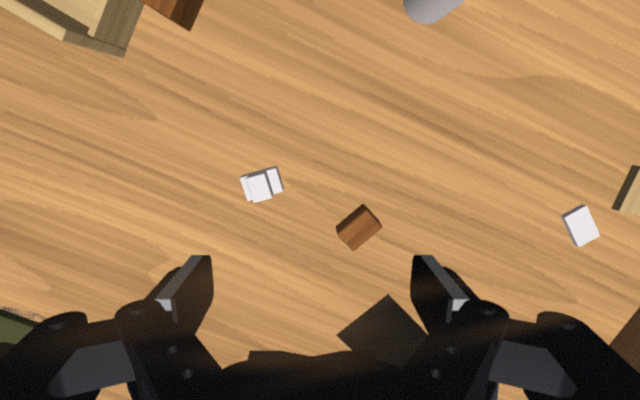

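```bash
python3 - <<'E'
import cv2
im=cv2.imread('pics/w2.png')
a=cv2.resize(im[160:260,230:390],None,fx=5,fy=5,interpolation=cv2.INTER_CUBIC);cv2.imwrite('pics/w2z.png',a)
E
```

```text
(no output)
```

View pics/w2z.png

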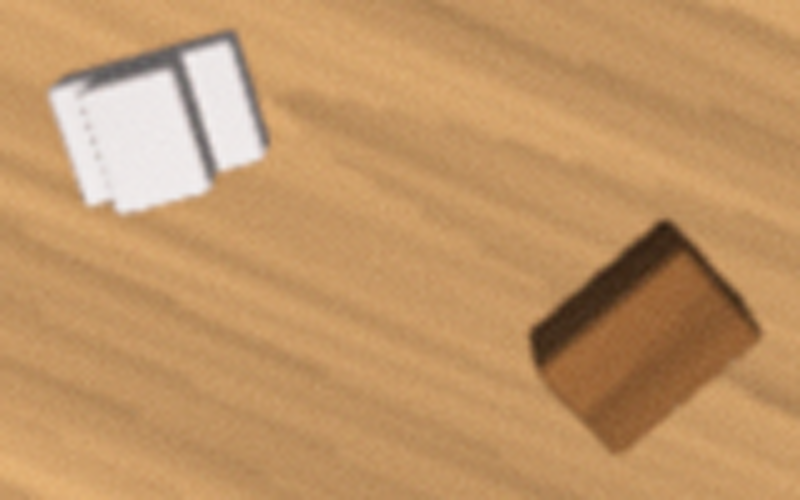

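```bash
python3 - <<'E'
from h import *
m=camera_model("wrist")
f=lambda a,b,z:p2w("wrist",a/5+230-.4,b/5+160-.4,z,m)[:2]
B=np.array([f(a,b,.03) for a,b in [(685,248),(760,330),(615,452),(540,365)]])
F=np.array([f(a,b,.018) for a,b in [(50,92),(235,32),(268,155),(90,207)]])
R=np.array([f(a,b,.038) for a,b in [(80,90),(175,65),(212,185),(120,213)]])
for Q in (B,F,R):
    e=np.diff(np.vstack([Q,Q[:1]]),axis=0);print("c",Q.mean(0).round(4),"len",np.linalg.norm(e,axis=1).round(3),"ang",np.arctan2(e[:,1],e[:,0]).round(3))
E
```

```text
c [ 0.4309 -0.3678] len [0.029 0.048 0.031 0.047] ang [-1.982  2.739  1.109 -0.437]
c [ 0.4325 -0.2336] len [0.049 0.032 0.047 0.031] ang [-0.843 -2.492  2.276  0.693]
c [ 0.4326 -0.2331] len [0.023 0.03  0.023 0.031] ang [-0.898 -2.465  2.288  0.677]
```

```bash
python3 - <<'E'
from h import *
plan((0.4325,-0.2335,0.09),-2.46)
E
```

```text
t 2.4 pos [ 0.4742 -0.2825  0.2492] yaw -1.155 twist 1.305 =10 x 0.1305 offset [0.0015 0.0644 0.1592] =4 x [0.0004 0.0161 0.0398] j6 30.0 to w 0.0856
```

{"api": "play_rows", "payload": {"increments": [{"offset":[0,0,0],"twist":0.13},{"offset":[0,0,0],"twist":0.13},{"offset":[0,0,0],"twist":0.13},{"offset":[0,0,0],"twist":0.13},{"offset":[0,0,0],"twist":0.13},{"offset":[0,0,0],"twist":0.13},{"offset":[0,0,0],"twist":0.13},{"offset":[0,0,0],"twist":0.13},{"offset":[0,0,0],"twist":0.13},{"offset":[0,0,0],"twist":0.135},{"offset":[0,0.032,0.04],"twist":0},{"offset":[0,0.032,0.04],"twist":0}], "fingers": 0.07}}

```text
clock: 3.6
position: [0.4355, -0.2346, 0.1718]
tool_rot: [[-0.777, -0.629, 0.003], [-0.629, 0.777, -0.002], [-0.001, -0.003, -1.0]]
contact_force: [-0.2, 1.1, -0.4]
grip_width: 0.0703
```

{"api": "play_rows", "payload": {"increments": [{"offset":[0.001,0,0.04],"twist":0},{"offset":[0,0,0.02],"twist":0},{"offset":[0,0,0],"twist":0},{"offset":[0,0,0],"twist":0}]}}

```text
clock: 4.0
position: [0.4346, -0.2346, 0.112]
tool_rot: [[-0.776, -0.63, 0.0], [-0.63, 0.776, -0.0], [0.0, -0.0, -1.0]]
contact_force: [-0.3, -0.0, 0.8]
grip_width: 0.0695
```

```bash
python3 look.py w3.png step_center:0.038 ; python3 - <<'E'
from h import *
plan((0.4325,-0.2335,0.009),-2.46)
E
```

```text
t 4.0 pos [ 0.4346 -0.2346  0.112 ] yaw -2.4596
step_center 0.97 (np.float64(311.5), np.float64(198.3)) 2272 mean [ 0.4375 -0.237 ] rect c 0.4374 -0.2369 LxW 46.1 31.8 long yaw rad 2.252
t 4.1 pos [ 0.4359 -0.235   0.1137] yaw -2.459 twist 0.001 =1 x 0.0010 offset [0.0017 0.0033 0.1047] =3 x [0.0006 0.0011 0.0349] j6 106.0 to w 0.0704
```

View pics/w3.png

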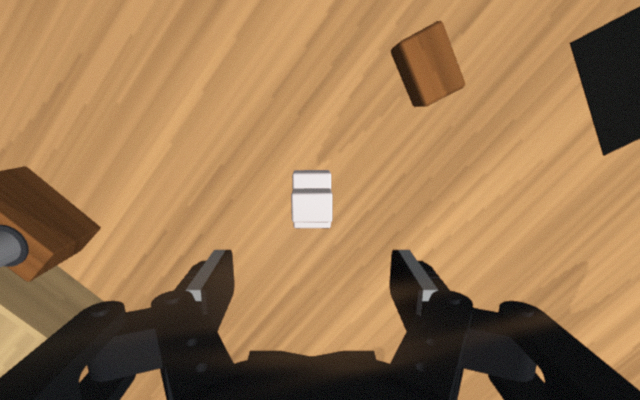

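{"api": "play_rows", "payload": {"increments": [{"offset":[0,0.003,0.04],"twist":0},{"offset":[0,0,0.04],"twist":0},{"offset":[0,0,0.023],"twist":0},{"offset":[0,0,0],"twist":0}]}}

```text
clock: 4.5
position: [0.4313, -0.2304, 0.0064]
tool_rot: [[-0.776, -0.631, -0.004], [-0.631, 0.776, 0.003], [0.001, 0.005, -1.0]]
contact_force: [1.3, 0.6, -1.1]
grip_width: 0.0702
```

{"api": "play_rows", "payload": {"increments": [{"offset":[0,0,0],"twist":0},{"offset":[0,0,0],"twist":0},{"offset":[0,0,0],"twist":0},{"offset":[0,0,0],"twist":0},{"offset":[0,0,0],"twist":0}], "fingers": 0.0, "grip_force": 30}}

```text
clock: 5.0
position: [0.4334, -0.2317, 0.0094]
tool_rot: [[-0.775, -0.632, 0.001], [-0.632, 0.775, -0.001], [-0.0, -0.001, -1.0]]
contact_force: [-0.2, -0.1, -0.1]
grip_width: 0.0003
```

{"api": "play_rows", "payload": {"increments": [{"offset":[0,0,-0.045],"twist":0},{"offset":[0,0,-0.045],"twist":0},{"offset":[0,0,-0.045],"twist":0},{"offset":[0,0,-0.045],"twist":0},{"offset":[0,0,0],"twist":-0.13},{"offset":[0,0,0],"twist":-0.13},{"offset":[0,0,0],"twist":-0.13},{"offset":[0,0,0],"twist":-0.13},{"offset":[0,0,0],"twist":-0.13},{"offset":[0,0,0],"twist":-0.13}]}}

```text
clock: 6.0
position: [0.4328, -0.2313, 0.1887]
tool_rot: [[-0.102, -0.995, 0.0], [-0.995, 0.102, -0.0], [0.0, -0.0, -1.0]]
contact_force: [-0.2, -0.3, -0.7]
grip_width: 0.0001
```

The jaws closed on nothing. I'll look again.

```bash
python3 look.py w4.png step_center:0.038 block_center:0.03 ; python3 - <<'E'
from h import *
im=capture("top");save(im,"pics/t4.png")
for t in ("block_center","step_center","cotter1_grip"):
    for d in det("top",t): print(t,d[:4],np.round(p2w("top",*d[1],0.015),3)[:2])
E
```

```text
t 6.0 pos [ 0.4328 -0.2313  0.1887] yaw -1.6726
step_center 0.83 (np.float64(312.0), np.float64(178.9)) 1539 mean [ 0.4369 -0.2321] rect c 0.4362 -0.2332 LxW 46.6 35.8 long yaw rad 2.233
step_center 0.26 (np.float64(47.6), np.float64(76.0)) 12480 mean [ 0.5562 -0.001 ] rect c 0.5601 0.0007 LxW 117.6 110.5 long yaw rad 3.039
block_center 0.66 (np.float64(441.2), np.float64(167.1)) 2055 mean [ 0.434  -0.3627] rect c 0.4336 -0.362 LxW 50.3 43.5 long yaw rad 2.721
step_center (0.71, (np.float64(418.7), np.float64(270.8)), 303, [406, 259, 431, 282]) [ 0.432 -0.231]
cotter1_grip (0.52, (np.float64(228.6), np.float64(230.7)), 206, [223, 221, 235, 249]) [0.46  0.251]
```

View pics/w4.png

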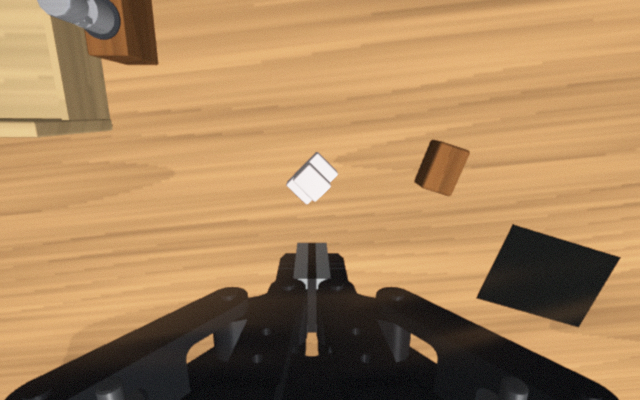

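View pics/t4.png

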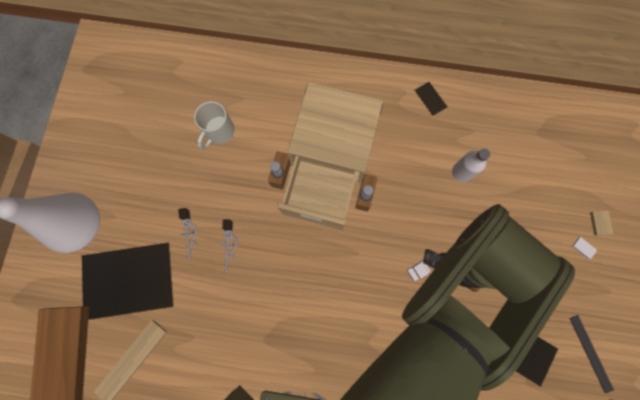

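{"api": "play_rows", "payload": {"increments": [{"offset":[0,0,0],"twist":0.13},{"offset":[0,0,0],"twist":0.13},{"offset":[0,0,0],"twist":0.13},{"offset":[0,0,0],"twist":0.13},{"offset":[0,0,0],"twist":0.13},{"offset":[0,0,0],"twist":0.13},{"offset":[0,0,0.045],"twist":0},{"offset":[0,0,0.045],"twist":0},{"offset":[0,0,0.045],"twist":0},{"offset":[0,0,0],"twist":0},{"offset":[0,0,0],"twist":0}], "fingers": 0.06}}

```text
clock: 7.45
position: [0.4327, -0.2312, 0.0537]
tool_rot: [[-0.776, -0.631, -0.001], [-0.631, 0.776, 0.001], [0.0, 0.001, -1.0]]
contact_force: [0.5, -0.9, 0.5]
grip_width: 0.06
```

```bash
python3 look.py w5.png step_center:0.038
```

```text
t 7.45 pos [ 0.4327 -0.2312  0.0537] yaw -2.4585
step_center 0.75 (np.float64(312.3), np.float64(215.1)) 3710 mean [ 0.4381 -0.2376] rect c 0.438 -0.2374 LxW 45.7 31.7 long yaw rad 2.276
```

View pics/w5.png

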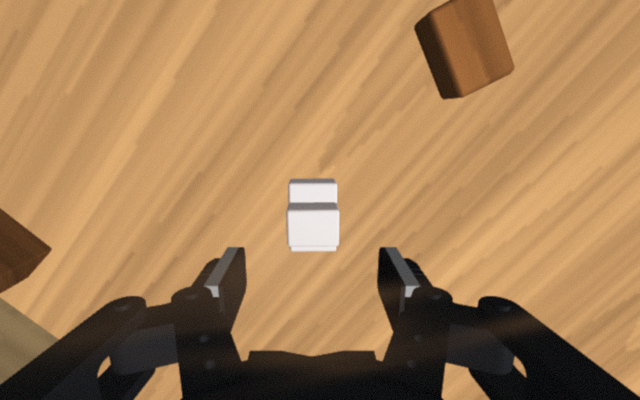

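{"api": "play_rows", "payload": {"increments": [{"offset":[0,0,0.02],"twist":0},{"offset":[0,0,0.02],"twist":0},{"offset":[0,0,0.006],"twist":0},{"offset":[0,0,0],"twist":0},{"offset":[0,0,0],"twist":0}]}}

```text
clock: 8.05
position: [0.4342, -0.2322, 0.0095]
tool_rot: [[-0.775, -0.632, 0.003], [-0.632, 0.775, -0.002], [-0.001, -0.003, -1.0]]
contact_force: [0.3, -0.8, 0.2]
grip_width: 0.0601
```

```bash
python3 look.py w6.png step_center:0.038;python3 - <<'E'
from h import *
im=capture("scene");save(im,"pics/s6.png",crop=(240,90,400,200),k=5)
E
```

```text
t 8.05 pos [ 0.4342 -0.2322  0.0095] yaw -2.458
step_center 0.94 (np.float64(313.9), np.float64(242.5)) 5626 mean [ 0.4394 -0.2393] rect c 0.4393 -0.2394 LxW 44.5 31.6 long yaw rad 2.255
```

View pics/w6.png

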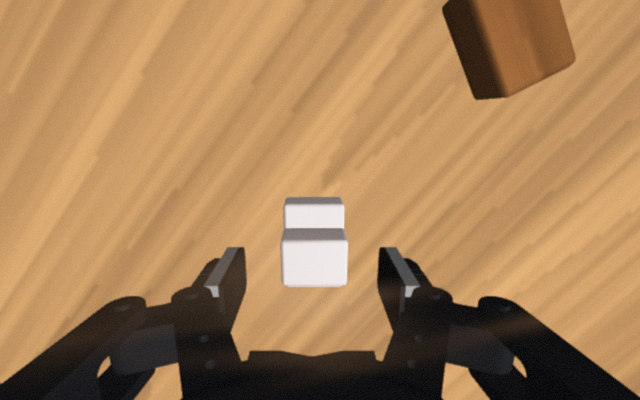

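View pics/s6.png

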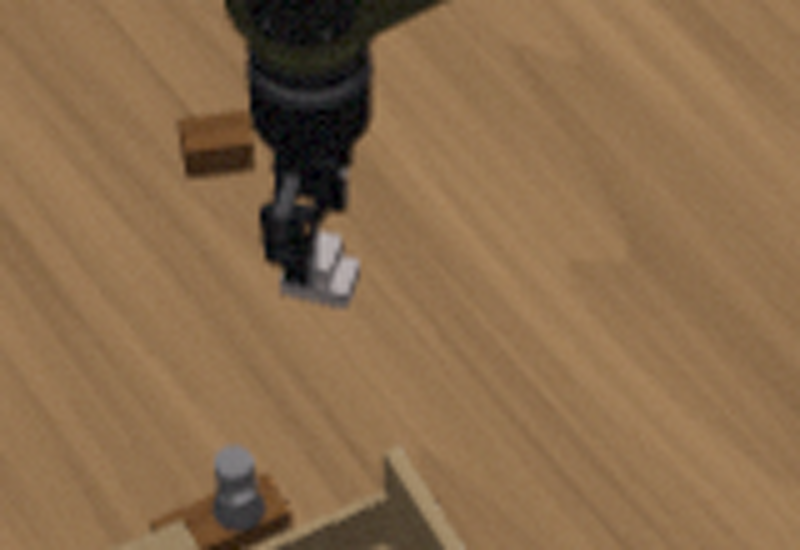

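{"api": "play_rows", "payload": {"increments": [{"offset":[0,0,0],"twist":0},{"offset":[0,0,0],"twist":0},{"offset":[0,0,0],"twist":0}], "fingers": 0.03}}

```text
clock: 8.5
position: [0.433, -0.2315, 0.0079]
tool_rot: [[-0.775, -0.632, 0.0], [-0.632, 0.775, -0.0], [0.0, -0.0, -1.0]]
contact_force: [-1.2, 0.1, 1.1]
grip_width: 0.0299
```

```bash
python3 look.py w7.png step_center:0.038;python3 - <<'E'
from h import *
im=capture("scene");save(im,"pics/s7.png",crop=(240,90,400,200),k=5)
E
```

```text
t 8.5 pos [ 0.433  -0.2315  0.0079] yaw -2.4579
step_center 0.88 (np.float64(312.2), np.float64(240.6)) 5720 mean [ 0.4399 -0.2394] rect c 0.4396 -0.2393 LxW 44.4 31.0 long yaw rad 2.254
```

View pics/w7.png

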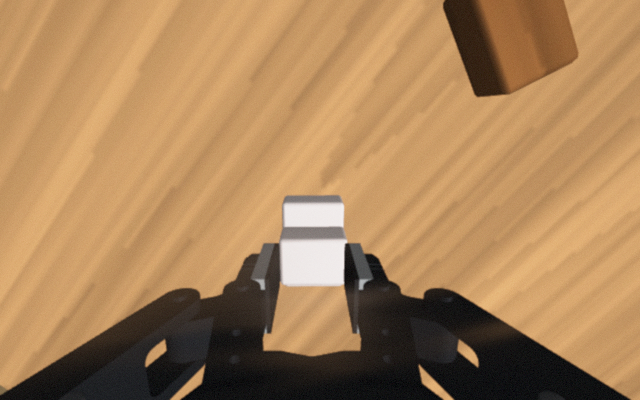

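View pics/s7.png

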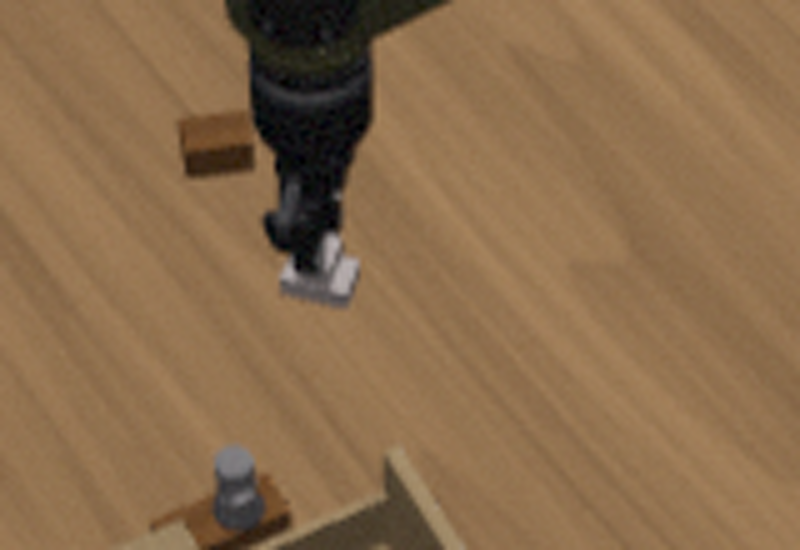

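{"api": "play_rows", "payload": {"increments": [{"offset":[0,0,0],"twist":0},{"offset":[0,0,0],"twist":0}], "fingers": 0.02}}

```text
clock: 8.85
position: [0.4336, -0.2319, 0.0084]
tool_rot: [[-0.775, -0.632, 0.001], [-0.632, 0.775, -0.001], [-0.0, -0.002, -1.0]]
contact_force: [-1.6, -0.9, 4.9]
grip_width: 0.02
```

```bash
python3 look.py w8.png step_center:0.038
```

```text
t 8.85 pos [ 0.4336 -0.2319  0.0084] yaw -2.458
step_center 0.63 (np.float64(312.4), np.float64(237.2)) 4730 mean [ 0.4412 -0.241 ] rect c 0.4393 -0.2391 LxW 45.2 30.5 long yaw rad 2.254
```

View pics/w8.png

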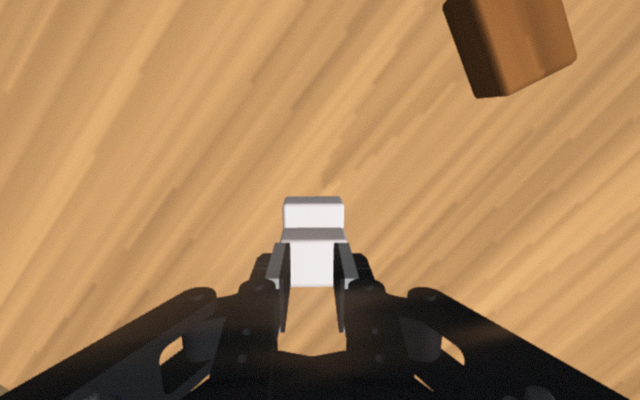

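```bash
python3 - <<'E'
from station import *
import station
print(tcp_to_grasp, read_state()['contact_force'],camera_model("wrist")['view'])
E
python3 - <<'E'
from h import *
s=read_state();V=camera_model("wrist")['view'];R=s['tool_rot']
c=-V[:3,:3].T@V[:3,3];print("cam in tool",R.T@(c-s['position']),c)
E
```

```text
0.0187 [-1.50249929  0.28877421  4.2086392 ] [[-7.75540907e-01 -6.31297063e-01 -5.65243434e-04  1.90530869e-01]
 [-6.08969593e-01  7.47875258e-01  2.64270003e-01  4.54789051e-01]
 [-1.66410145e-01  2.05296414e-01 -9.64448571e-01  3.12481058e-01]
 [ 0.00000000e+00  0.00000000e+00  0.00000000e+00  1.00000000e+00]]
cam in tool [-0.00060187 -0.06788793 -0.17273255] [ 0.4767172  -0.28399514  0.1812925 ]
```

{"api": "play_rows", "payload": {"increments": [{"offset":[0,0,0],"twist":0},{"offset":[0,0,0],"twist":0},{"offset":[0,0,0.004],"twist":0},{"offset":[0,0,0],"twist":0}], "fingers": 0.055}}

```text
clock: 9.35
position: [0.4322, -0.2308, 0.0025]
tool_rot: [[-0.775, -0.632, -0.001], [-0.632, 0.775, 0.001], [0.0, 0.002, -1.0]]
contact_force: [0.4, 0.8, 0.9]
grip_width: 0.0551
```

{"api": "play_rows", "payload": {"increments": [{"offset":[0,0,0.004],"twist":0},{"offset":[0,0,0],"twist":0}]}}

```text
clock: 9.55
position: [0.4323, -0.2309, -0.0013]
tool_rot: [[-0.775, -0.632, -0.001], [-0.632, 0.775, 0.001], [0.0, 0.001, -1.0]]
contact_force: [0.0, 0.1, 0.4]
grip_width: 0.0549
```

{"api": "play_rows", "payload": {"increments": [{"offset":[0,0,0.003],"twist":0},{"offset":[0,0,0],"twist":0}]}}

```text
clock: 9.75
position: [0.4326, -0.2311, -0.0039]
tool_rot: [[-0.775, -0.632, -0.001], [-0.632, 0.775, 0.0], [0.0, 0.001, -1.0]]
contact_force: [-0.7, 0.9, 0.0]
grip_width: 0.0551
```

{"api": "play_rows", "payload": {"increments": [{"offset":[0,0,0.005],"twist":0},{"offset":[0,0,0],"twist":0}]}}

```text
clock: 9.95
position: [0.4324, -0.231, -0.0092]
tool_rot: [[-0.775, -0.632, -0.001], [-0.632, 0.775, 0.001], [0.0, 0.001, -1.0]]
contact_force: [0.3, -0.5, -0.1]
grip_width: 0.055
```

{"api": "play_rows", "payload": {"increments": [{"offset":[0,0,0.005],"twist":0},{"offset":[0,0,0],"twist":0}]}}

```text
clock: 10.15
position: [0.4324, -0.231, -0.0142]
tool_rot: [[-0.775, -0.632, -0.001], [-0.632, 0.775, 0.001], [0.0, 0.001, -1.0]]
contact_force: [-0.2, 0.4, 0.0]
grip_width: 0.0547
```

```bash
python3 look.py w9.png step_center:0.038
```

```text
t 10.15 pos [ 0.4324 -0.231  -0.0142] yaw -2.458
step_center 0.94 (np.float64(312.5), np.float64(258.6)) 7793 mean [ 0.44   -0.2399] rect c 0.4397 -0.2399 LxW 45.2 32.0 long yaw rad 2.253
```

View pics/w9.png

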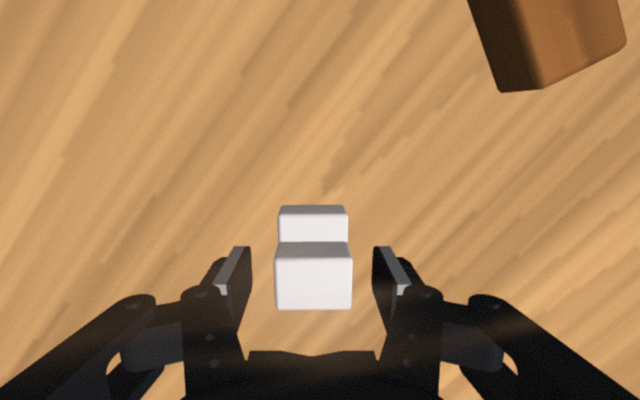

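{"api": "play_rows", "payload": {"increments": [{"offset":[0,0,0.006],"twist":0},{"offset":[0,0,0.004],"twist":0},{"offset":[0,0,0],"twist":0}]}}

```text
clock: 10.55
position: [0.4322, -0.2309, -0.0244]
tool_rot: [[-0.775, -0.632, -0.001], [-0.632, 0.775, 0.001], [0.0, 0.002, -1.0]]
contact_force: [-0.0, 0.1, 0.0]
grip_width: 0.0549
```

{"api": "play_rows", "payload": {"increments": [{"offset":[0,0,0],"twist":0},{"offset":[0,0,0],"twist":0},{"offset":[0,0,0],"twist":0},{"offset":[0,0,0],"twist":0}], "fingers": 0.0, "grip_force": 30}}

```text
clock: 10.95
position: [0.433, -0.2314, -0.0234]
tool_rot: [[-0.775, -0.632, 0.0], [-0.632, 0.775, -0.0], [-0.0, -0.0, -1.0]]
contact_force: [0.1, -0.7, 0.2]
grip_width: 0.0314
```

{"api": "play_rows", "payload": {"increments": [{"offset":[0,0,-0.03],"twist":0},{"offset":[0,0,-0.045],"twist":0},{"offset":[0,0,-0.045],"twist":0},{"offset":[0,0,-0.045],"twist":0},{"offset":[0,0,-0.02],"twist":0},{"offset":[0,0,0],"twist":-0.14},{"offset":[0,0,0],"twist":-0.14},{"offset":[0,0,0],"twist":-0.14},{"offset":[0,0,0],"twist":-0.14},{"offset":[0,0,0],"twist":-0.14},{"offset":[0,0,0],"twist":-0.14},{"offset":[0,0,0],"twist":-0.14}]}}

```text
clock: 12.15
position: [0.4327, -0.2312, 0.1613]
tool_rot: [[0.098, -0.995, -0.0], [-0.995, -0.098, 0.0], [-0.0, 0.0, -1.0]]
contact_force: [1.4, 0.6, -0.0]
grip_width: 0.0316
```

{"api": "play_rows", "payload": {"increments": [{"offset":[0,0,0],"twist":-0.14},{"offset":[0,0,0],"twist":-0.14},{"offset":[0,0,0],"twist":-0.14},{"offset":[0,0,0],"twist":-0.14},{"offset":[0,0,0],"twist":-0.14},{"offset":[0,0,0],"twist":-0.14},{"offset":[0,0,0],"twist":-0.14},{"offset":[0,0,0],"twist":-0.14},{"offset":[0,0,0],"twist":-0.14},{"offset":[0,0,0],"twist":-0.13}]}}

```text
clock: 13.15
position: [0.4327, -0.2312, 0.1613]
tool_rot: [[0.997, -0.082, -0.0], [-0.082, -0.997, 0.0], [-0.0, -0.0, -1.0]]
contact_force: [0.1, 1.2, 0.2]
grip_width: 0.0315
```

```bash
python3 - <<'E'
from h import *
plan((.588,.0745,.165),-.107)
E
```

```text
t 13.2 pos [ 0.4327 -0.2312  0.1613] yaw -0.082 twist 0.025 =1 x 0.0245 offset [ 0.1217 -0.3205 -0.0037] =8 x [ 0.0152 -0.0401 -0.0005] j6 -30.0 to w 0.0315
```

{"api": "play_rows", "payload": {"increments": [{"offset":[0,0,0],"twist":0.025},{"offset":[0.0152,-0.04,-0.0005],"twist":0},{"offset":[0.0152,-0.04,-0.0005],"twist":0},{"offset":[0.0152,-0.04,-0.0005],"twist":0},{"offset":[0.0152,-0.04,-0.0005],"twist":0},{"offset":[0.0152,-0.04,-0.0005],"twist":0},{"offset":[0.0152,-0.04,-0.0005],"twist":0},{"offset":[0.0152,-0.04,-0.0005],"twist":0},{"offset":[0.0152,-0.04,0],"twist":0},{"offset":[0,0,0],"twist":0}]}}

```text
clock: 14.15
position: [0.5911, 0.0769, 0.1649]
tool_rot: [[0.994, -0.112, 0.0], [-0.112, -0.994, 0.001], [0.0, -0.001, -1.0]]
contact_force: [0.4, -0.5, -0.8]
grip_width: 0.0314
```

```bash
python3 look.py w10.png; python3 - <<'E'
from h import *
im=capture("top");save(im,"pics/t10.png",crop=(250,70,450,270),k=3)
plan((.588,.0745,.012),-.107)
E
```

```text
t 14.15 pos [0.5911 0.0769 0.1649] yaw -0.1122
t 14.2 pos [0.5897 0.0737 0.1646] yaw -0.114 twist -0.007 =1 x -0.0068 offset [-0.0018 -0.0007  0.1526] =4 x [-0.0004 -0.0002  0.0382] j6 8.0 to w 0.0315
```

View pics/w10.png

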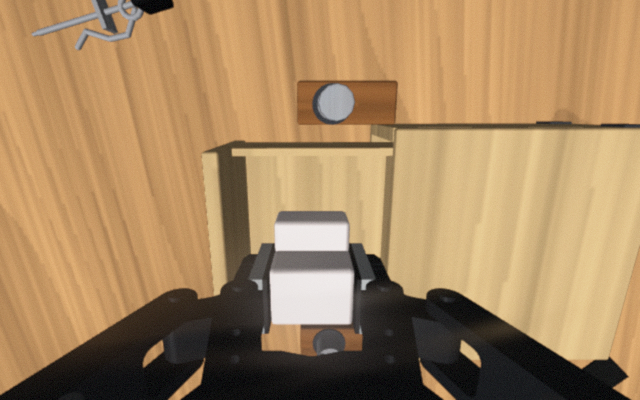

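View pics/t10.png

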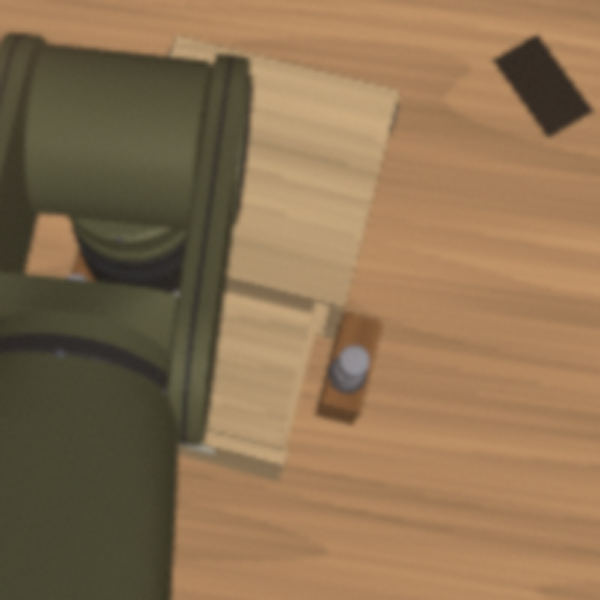

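```bash
python3 - <<'E'
from h import *
m=camera_model("wrist")
for n,u,v,z in [("pinLtop",335,102,.112),("sill fl",298,81,.06),("sill fr",298,124,.06),("sill bl",396,81,.06),("sill br",397,124,.06),("carc fl",393,127,.105),("bd outer L",205,153,.11),("bd inner L",233,143,.11),("pinRtop",329,343,.112)]:
    P=p2w("wrist",u,v,z,m)
    d=P[:2]-[.7112,.025];c,s=np.cos(-.107),np.sin(-.107)
    print(n,P.round(4),"case",(c*d[0]+s*d[1]).round(4),(-s*d[0]+c*d[1]).round(4))
E
```

```text
pinLtop [0.6141 0.1449 0.112 ] case -0.1093 0.1088
sill fl [0.5903 0.165  0.06  ] case -0.1351 0.1263
sill fr [0.5862 0.1323 0.06  ] case -0.1357 0.0933
sill bl [0.667  0.1562 0.06  ] case -0.0579 0.1257
sill br [0.6663 0.1231 0.06  ] case -0.0551 0.0927
carc fl [0.6525 0.1242 0.105 ] case -0.069 0.0924
bd outer L [0.5229 0.1219 0.11  ] case -0.1976 0.0762
bd inner L [0.5431 0.1263 0.11  ] case -0.178 0.0828
pinRtop [ 0.5919 -0.0379  0.112 ] case -0.1119 -0.0752
```

{"api": "play_rows", "payload": {"increments": [{"offset":[-0.001,0,0.04],"twist":0},{"offset":[0,0,0.04],"twist":0},{"offset":[0,0,0.04],"twist":0},{"offset":[0,0,0.03],"twist":0},{"offset":[0,0,0],"twist":0},{"offset":[0,0,0],"twist":0}]}}

```text
clock: 14.85
position: [0.5885, 0.072, 0.0153]
tool_rot: [[0.993, -0.115, -0.001], [-0.115, -0.993, -0.0], [-0.001, 0.0, -1.0]]
contact_force: [0.3, -0.9, -0.0]
grip_width: 0.0314
```

{"api": "play_rows", "payload": {"increments": [{"offset":[0,0,0],"twist":0},{"offset":[0,0,0],"twist":0},{"offset":[0,0,0],"twist":0}], "fingers": 0.055}}

```text
clock: 15.15
position: [0.5888, 0.073, 0.0171]
tool_rot: [[0.994, -0.113, 0.0], [-0.113, -0.994, 0.0], [0.0, -0.0, -1.0]]
contact_force: [-4.9, -0.2, 1.8]
grip_width: 0.0545
```

{"api": "play_rows", "payload": {"increments": [{"offset":[0,0,-0.04],"twist":0},{"offset":[0,0,-0.04],"twist":0},{"offset":[0,0,-0.04],"twist":0},{"offset":[0,0,-0.04],"twist":0},{"offset":[0,-0.01,-0.03],"twist":0},{"offset":[0,0,0],"twist":0},{"offset":[0,0,0],"twist":0}]}}

```text
clock: 15.85
position: [0.591, 0.0831, 0.2081]
tool_rot: [[0.994, -0.113, 0.005], [-0.113, -0.994, 0.0], [0.005, -0.001, -1.0]]
contact_force: [-0.2, -0.2, -1.2]
grip_width: 0.0549
```

```bash
python3 look.py w11.png step_center:0.05
```

```text
t 15.85 pos [0.591  0.0831 0.2081] yaw -0.1128
step_center 0.94 (np.float64(310.8), np.float64(186.6)) 1342 mean [0.5914 0.0768] rect c 0.5916 0.0767 LxW 47.0 31.1 long yaw rad 1.457
```

View pics/w11.png

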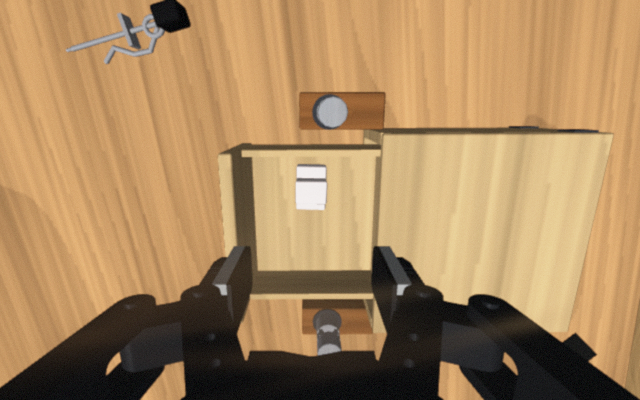

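```bash
python3 - <<'E'
from h import *
plan((.431,-.368,.15),1.13)
plan((.431,-.368,.15),-.113)
E
```

```text
t 15.9 pos [0.5894 0.0828 0.2045] yaw -0.113 twist -1.243 =9 x -0.1381 offset [-0.4753  0.0491  0.0545] =11 x [-0.0432  0.0045  0.005 ] j6 9.0 to w 0.0548
t 15.9 pos [0.5894 0.0828 0.2045] yaw -0.113 twist -0.0 =1 x -0.0001 offset [-0.1065  0.4658  0.0545] =11 x [-0.0097  0.0423  0.005 ] j6 9.0 to w 0.0548
```

{"api": "play_rows", "payload": {"increments": [{"offset":[-0.0097,0.0423,0],"twist":0},{"offset":[-0.0097,0.0423,0],"twist":0},{"offset":[-0.0097,0.0423,0],"twist":0},{"offset":[-0.0097,0.0423,0.005],"twist":0},{"offset":[-0.0097,0.0423,0.005],"twist":0},{"offset":[-0.0097,0.0423,0.005],"twist":0},{"offset":[-0.0097,0.0423,0.005],"twist":0},{"offset":[-0.0097,0.0423,0.005],"twist":0},{"offset":[-0.0097,0.0423,0.01],"twist":0},{"offset":[-0.0097,0.0423,0.01],"twist":0},{"offset":[-0.0097,0.0423,0.01],"twist":0}]}}

```text
clock: 17.05
position: [0.4296, -0.3683, 0.1478]
tool_rot: [[0.994, -0.113, -0.002], [-0.113, -0.994, 0.002], [-0.002, -0.002, -1.0]]
contact_force: [0.4, -0.3, 0.5]
grip_width: 0.0552
```

{"api": "play_rows", "payload": {"increments": [{"offset":[0,0,0],"twist":-0.138},{"offset":[0,0,0],"twist":-0.138},{"offset":[0,0,0],"twist":-0.138},{"offset":[0,0,0],"twist":-0.138},{"offset":[0,0,0],"twist":-0.138},{"offset":[0,0,0],"twist":-0.138},{"offset":[0,0,0],"twist":-0.138},{"offset":[0,0,0],"twist":-0.138},{"offset":[0,0,0],"twist":-0.138},{"offset":[0,0,0],"twist":0}], "fingers": 0.07}}

```text
clock: 18.05
position: [0.4305, -0.3667, 0.1482]
tool_rot: [[0.428, 0.904, -0.002], [0.904, -0.428, 0.002], [0.001, -0.003, -1.0]]
contact_force: [-0.3, -0.1, -1.1]
grip_width: 0.0699
```

```bash
python3 look.py w12.png block_center:0.03
```

```text
t 18.05 pos [ 0.4305 -0.3667  0.1482] yaw 1.1284
block_center 0.92 (np.float64(310.7), np.float64(186.9)) 2088 mean [ 0.4289 -0.3661] rect c 0.4295 -0.3669 LxW 52.5 33.8 long yaw rad 2.713
```

View pics/w12.png

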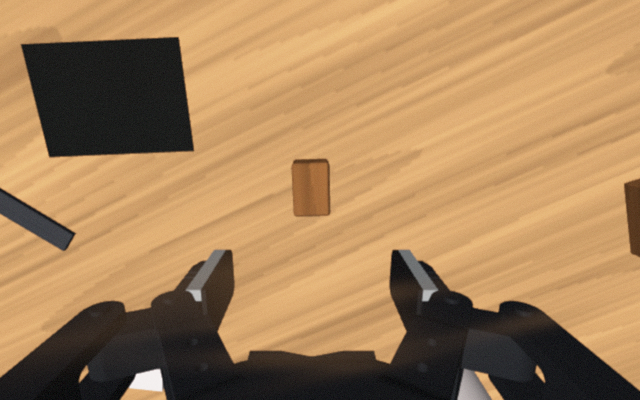

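{"api": "play_rows", "payload": {"increments": [{"offset":[0,0,0.045],"twist":0},{"offset":[0,0,0.045],"twist":0},{"offset":[0,0,0.045],"twist":0},{"offset":[0,0,0.025],"twist":0},{"offset":[0,0,0.012],"twist":0},{"offset":[0,0,0],"twist":0}], "fingers": 0.06}}

```text
clock: 18.75
position: [0.4303, -0.3662, -0.024]
tool_rot: [[0.429, 0.903, -0.003], [0.903, -0.429, 0.003], [0.001, -0.004, -1.0]]
contact_force: [0.2, -0.6, 0.7]
grip_width: 0.0597
```

{"api": "play_rows", "payload": {"increments": [{"offset":[0,0,0],"twist":0},{"offset":[0,0,0],"twist":0},{"offset":[0,0,0],"twist":0},{"offset":[0,0,0],"twist":0}], "fingers": 0.0}}

```text
clock: 19.15
position: [0.4329, -0.3689, -0.0196]
tool_rot: [[0.428, 0.904, 0.003], [0.904, -0.428, -0.003], [-0.002, 0.004, -1.0]]
contact_force: [-0.5, -0.1, 5.0]
grip_width: 0.0334
```

{"api": "play_rows", "payload": {"increments": [{"offset":[0,0,-0.03],"twist":0},{"offset":[0,0,-0.045],"twist":0},{"offset":[0,0,-0.045],"twist":0},{"offset":[0,0,-0.045],"twist":0},{"offset":[0,0,-0.025],"twist":0}]}}

```text
clock: 19.65
position: [0.4327, -0.3685, 0.1732]
tool_rot: [[0.428, 0.904, 0.005], [0.904, -0.428, -0.005], [-0.002, 0.006, -1.0]]
contact_force: [0.6, -0.4, -1.1]
grip_width: 0.0336
```

{"api": "play_rows", "payload": {"increments": [{"offset":[0,0,0],"twist":0.137},{"offset":[0,0,0],"twist":0.137},{"offset":[0,0,0],"twist":0.137},{"offset":[0,0,0],"twist":0.137},{"offset":[0,0,0],"twist":0.137},{"offset":[0,0,0],"twist":0.137},{"offset":[0,0,0],"twist":0.137},{"offset":[0,0,0],"twist":0.137},{"offset":[0,0,0],"twist":0.137},{"offset":[0,0,0],"twist":0}]}}

```text
clock: 20.65
position: [0.4313, -0.3671, 0.1681]
tool_rot: [[0.995, -0.104, -0.0], [-0.104, -0.995, 0.0], [-0.0, -0.0, -1.0]]
contact_force: [-0.6, 0.4, -0.3]
grip_width: 0.0336
```

```bash
python3 - <<'E'
from h import *
plan((.587,-.001,.165),-.11)
E
```

```text
t 20.6 pos [ 0.4313 -0.3671  0.1681] yaw -0.104 twist 0.006 =1 x 0.0062 offset [ 0.1146 -0.381   0.0031] =9 x [ 0.0127 -0.0423  0.0003] j6 -40.0 to w 0.0336
```

{"api": "play_rows", "payload": {"increments": [{"offset":[0.0127,-0.0423,0],"twist":0.006},{"offset":[0.0127,-0.0423,0],"twist":0},{"offset":[0.0127,-0.0423,0],"twist":0},{"offset":[0.0127,-0.0423,0],"twist":0},{"offset":[0.0127,-0.0423,0],"twist":0},{"offset":[0.0127,-0.0423,0],"twist":0},{"offset":[0.0127,-0.0423,0],"twist":0},{"offset":[0.0127,-0.0423,0],"twist":0},{"offset":[0.0127,-0.0423,0.003],"twist":0},{"offset":[0,0,0],"twist":0},{"offset":[0,0,0],"twist":0}]}}

```text
clock: 21.75
position: [0.5865, -0.0004, 0.1648]
tool_rot: [[0.994, -0.105, -0.001], [-0.105, -0.994, -0.0], [-0.001, 0.0, -1.0]]
contact_force: [0.1, -0.2, -0.4]
grip_width: 0.0334
```

```bash
python3 look.py w13.png
```

```text
t 21.75 pos [ 5.865e-01 -4.000e-04  1.648e-01] yaw -0.1056
```

View pics/w13.png

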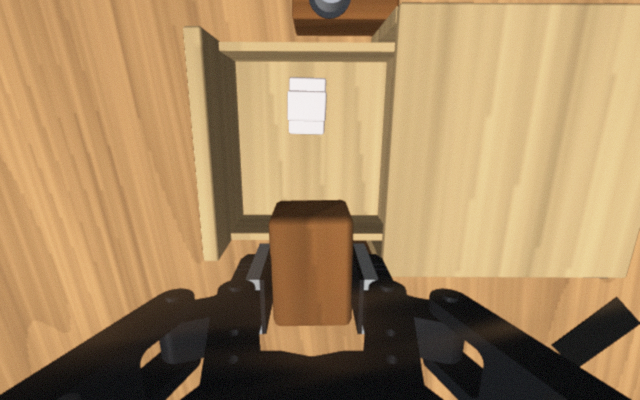

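{"api": "play_rows", "payload": {"increments": [{"offset":[0,0,0.04],"twist":0},{"offset":[0,0,0.04],"twist":0},{"offset":[0,0,0.04],"twist":0},{"offset":[0,0,0.03],"twist":0},{"offset":[0,0,0],"twist":0},{"offset":[0,0,0],"twist":0}]}}

```text
clock: 22.4
position: [0.5864, -0.0025, 0.0154]
tool_rot: [[0.994, -0.111, -0.001], [-0.111, -0.994, -0.0], [-0.001, 0.0, -1.0]]
contact_force: [-0.4, 0.4, 0.5]
grip_width: 0.0336
```

{"api": "play_rows", "payload": {"increments": [{"offset":[0,0,0],"twist":0},{"offset":[0,0,0],"twist":0},{"offset":[0,0,0],"twist":0}], "fingers": 0.055}}

```text
clock: 22.7
position: [0.579, -0.0005, 0.0145]
tool_rot: [[0.994, -0.11, -0.017], [-0.11, -0.994, 0.002], [-0.017, -0.0, -1.0]]
contact_force: [-26.6, 3.1, 6.8]
grip_width: 0.0548
```

{"api": "play_rows", "payload": {"increments": [{"offset":[0,0,-0.04],"twist":0},{"offset":[0,0,-0.04],"twist":0},{"offset":[0,0,-0.04],"twist":0},{"offset":[0,0,-0.04],"twist":0},{"offset":[0,-0.02,-0.03],"twist":0},{"offset":[0,-0.03,0],"twist":0},{"offset":[0,0,0],"twist":0},{"offset":[0,0,0],"twist":0}]}}

```text
clock: 23.5
position: [0.5929, 0.0484, 0.2079]
tool_rot: [[0.994, -0.109, 0.004], [-0.109, -0.994, -0.0], [0.004, -0.0, -1.0]]
contact_force: [0.3, 0.2, -1.9]
grip_width: 0.0549
```

```bash
python3 look.py w14.png step_center:0.05 block_center:0.04;python3 - <<'E'
from h import *
im=capture("scene");save(im,"pics/s14.png")
E
```

```text
t 23.5 pos [0.5929 0.0484 0.2079] yaw -0.1089
step_center 0.58 (np.float64(305.4), np.float64(155.0)) 1528 mean [0.5914 0.0746] rect c 0.5909 0.0744 LxW 47.6 34.0 long yaw rad 1.461
block_center 0.7 (np.float64(312.2), np.float64(220.3)) 1537 mean [0.5905 0.0026] rect c 0.5898 0.002 LxW 56.0 35.3 long yaw rad 1.475
```

View pics/w14.png

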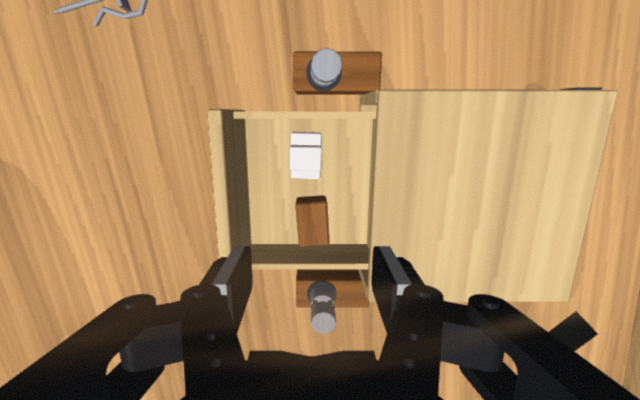

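View pics/s14.png

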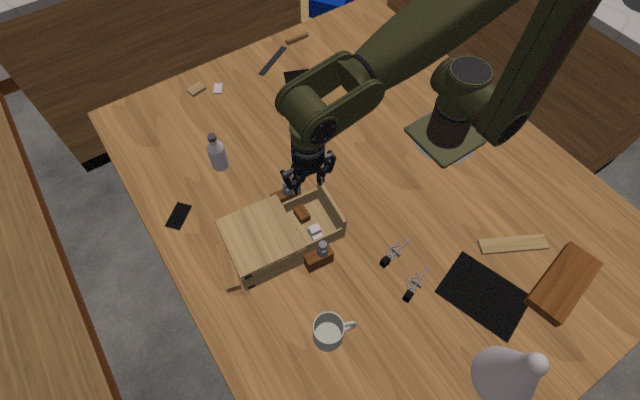

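{"api": "play_rows", "payload": {"increments": [{"offset":[-0.045,0,0],"twist":0},{"offset":[-0.045,0,0],"twist":0},{"offset":[-0.048,-0.015,0],"twist":0},{"offset":[0,0,0.045],"twist":0},{"offset":[0,0,0.045],"twist":0},{"offset":[0,0,0.045],"twist":0},{"offset":[0,0,0.045],"twist":0},{"offset":[0,0,0.005],"twist":0},{"offset":[0,0,0],"twist":0}], "fingers": 0.0}}

```text
clock: 24.6
position: [0.4558, 0.0778, 0.0192]
tool_rot: [[0.994, -0.11, -0.003], [-0.11, -0.994, -0.0], [-0.003, 0.001, -1.0]]
contact_force: [-1.0, -0.0, 0.8]
grip_width: -0.0004
```

```bash
python3 look.py w15.png;python3 - <<'E'
from h import *
im=capture("scene");save(im,"pics/s15.png",crop=(200,150,400,300),k=4)
E
```

```text
t 24.6 pos [0.4558 0.0778 0.0192] yaw -0.1107
```

View pics/w15.png

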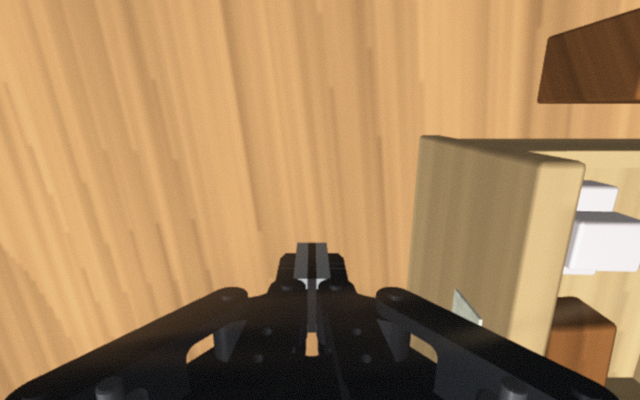

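View pics/s15.png

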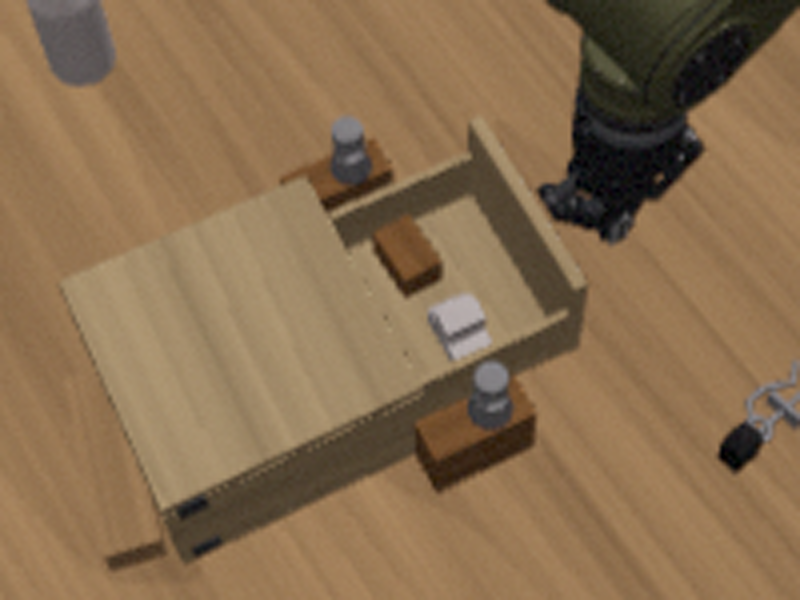

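{"api": "play_rows", "payload": {"increments": [{"offset":[0,0.028,0],"twist":-0.143},{"offset":[0,0,0],"twist":-0.143},{"offset":[0,0,0],"twist":-0.143},{"offset":[0,0,0],"twist":-0.143},{"offset":[0,0,0],"twist":-0.143},{"offset":[0,0,0],"twist":-0.143},{"offset":[0,0,0],"twist":-0.143},{"offset":[0,0,0],"twist":-0.143},{"offset":[0,0,0],"twist":-0.143},{"offset":[0,0,0],"twist":-0.143},{"offset":[0,0,0],"twist":-0.143},{"offset":[0,0,0],"twist":0}]}}

```text
clock: 25.9
position: [0.4564, 0.0504, 0.0232]
tool_rot: [[0.108, 0.994, 0.006], [0.994, -0.108, -0.0], [0.001, 0.006, -1.0]]
contact_force: [0.4, -1.5, 0.4]
grip_width: -0.0001
```

```bash
python3 look.py w16.png
```

```text
t 25.9 pos [0.4564 0.0504 0.0232] yaw 1.4627
```

View pics/w16.png

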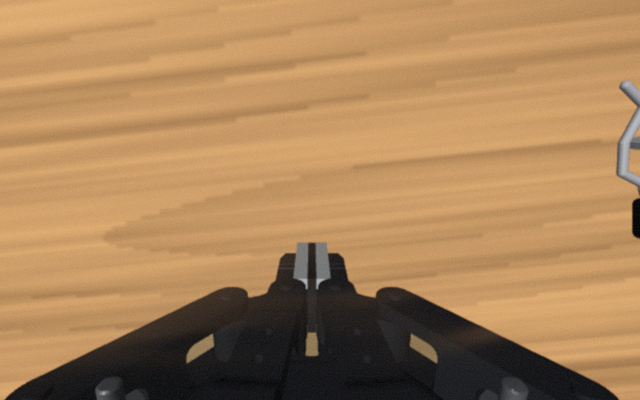

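{"api": "play_rows", "payload": {"increments": [{"offset":[0,0.02,0],"twist":0},{"offset":[0,0.02,0],"twist":0},{"offset":[0,0.015,0],"twist":0},{"offset":[0,0.015,0],"twist":0},{"offset":[0,0.015,0],"twist":0},{"offset":[0,0.015,0],"twist":0},{"offset":[0,0.015,0],"twist":0},{"offset":[0,0.01,0],"twist":0}]}}

```text
clock: 26.75
position: [0.5795, 0.0369, 0.0213]
tool_rot: [[0.11, 0.994, 0.001], [0.994, -0.11, 0.0], [0.0, 0.001, -1.0]]
contact_force: [-1.0, 1.0, 0.9]
grip_width: -0.0001
```

{"api": "play_rows", "payload": {"increments": [{"offset":[0,0.005,0],"twist":0},{"offset":[0,0.005,0],"twist":0}]}}

```text
clock: 26.95
position: [0.5883, 0.0359, 0.0205]
tool_rot: [[0.109, 0.994, 0.0], [0.994, -0.109, 0.0], [0.0, 0.0, -1.0]]
contact_force: [-2.3, 0.5, 1.1]
grip_width: 0.0001
```

{"api": "play_rows", "payload": {"increments": [{"offset":[0,0.005,0],"twist":0},{"offset":[0,0.003,0],"twist":0}]}}

```text
clock: 27.15
position: [0.5961, 0.035, 0.0201]
tool_rot: [[0.108, 0.994, -0.0], [0.994, -0.108, 0.0], [0.0, -0.0, -1.0]]
contact_force: [-0.8, 0.1, 0.2]
grip_width: -0.0002
```

{"api": "play_rows", "payload": {"increments": [{"offset":[0,0.004,0],"twist":0},{"offset":[0,0.004,0],"twist":0}]}}

```text
clock: 27.35
position: [0.6009, 0.0344, 0.0194]
tool_rot: [[0.108, 0.994, -0.008], [0.994, -0.108, 0.0], [-0.0, -0.008, -1.0]]
contact_force: [-23.1, 1.5, 14.2]
grip_width: -0.0002
```

{"api": "play_rows", "payload": {"increments": [{"offset":[0,0.003,0],"twist":0},{"offset":[0,0,0],"twist":0}]}}

```text
clock: 27.55
position: [0.6002, 0.0346, 0.0189]
tool_rot: [[0.108, 0.994, -0.017], [0.994, -0.108, 0.001], [-0.001, -0.017, -1.0]]
contact_force: [-25.6, 0.4, 14.3]
grip_width: 0.0001
```

```bash
python3 - <<'E'
from h import *
im=capture("scene");save(im,"pics/s17.png",crop=(200,150,400,300),k=4)
E
```

```text
(no output)
```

View pics/s17.png

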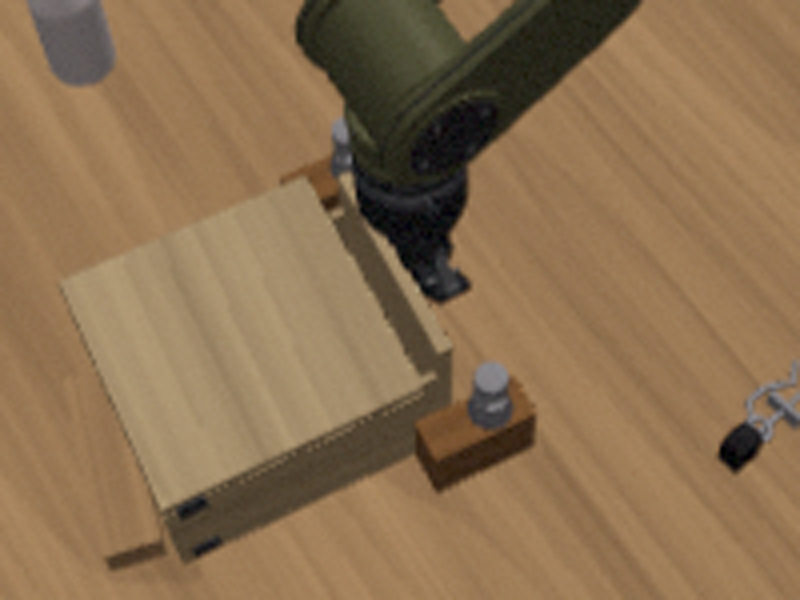

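{"api": "play_rows", "payload": {"increments": [{"offset":[0,-0.02,0],"twist":0},{"offset":[0,-0.04,0],"twist":0},{"offset":[0,-0.04,-0.02],"twist":0},{"offset":[0,-0.04,-0.02],"twist":0},{"offset":[0,-0.03,-0.04],"twist":0},{"offset":[0,0,-0.04],"twist":0},{"offset":[0,0,-0.04],"twist":0},{"offset":[0,0,0],"twist":0}]}}

```text
clock: 28.4
position: [0.4421, 0.0523, 0.1877]
tool_rot: [[0.107, 0.994, 0.015], [0.994, -0.107, -0.0], [0.002, 0.015, -1.0]]
contact_force: [0.6, -0.2, 1.5]
grip_width: 0.0001
```

```bash
python3 - <<'E'
from h import *
im=capture("top");save(im,"pics/t18.png",crop=(250,70,400,220),k=4)
im=capture("scene");save(im,"pics/s18.png",crop=(200,150,400,300),k=4)
E
```

```text
(no output)
```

View pics/t18.png

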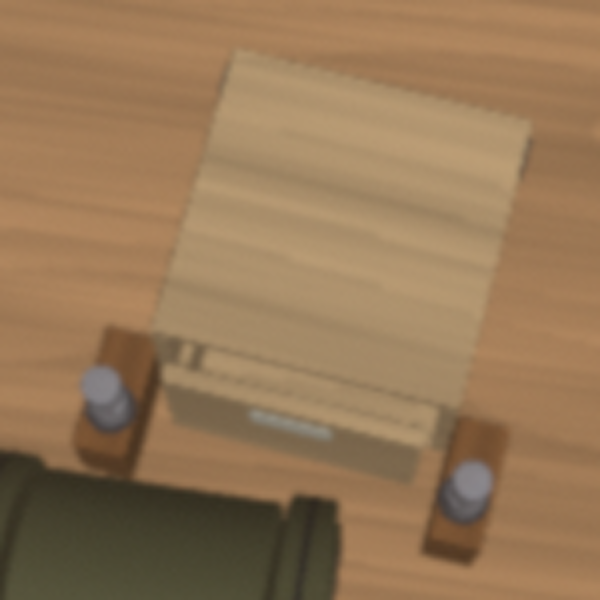

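View pics/s18.png

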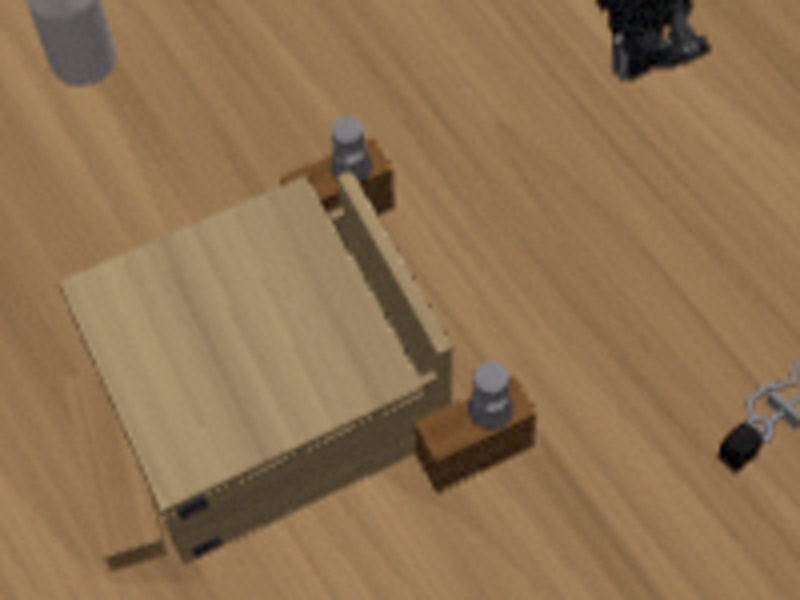

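```bash
cat > cs.py <<'E'
from h import *
def case(P,o=(.715,.022),a=-.107):
    d=np.asarray(P)[:2]-o;c,s=np.cos(a),np.sin(a);return np.array([c*d[0]+s*d[1],-s*d[0]+c*d[1]]).round(4)
E
python3 - <<'E'
from cs import *
m=camera_model("top")
for n,a,b,z in [("pinL",102,381,.112),("pinR",472,476,.112),("bo L",163,383,.11),("bo R",428,443,.11),("bi L",175,366,.11),("bi R",437,425,.11),("cf L",155,332,.105),("cf R",462,407,.105),("cbL",235,52,.105),("cbR",530,124,.105)]:
    P=p2w("top",a/4+250-.4,b/4+70-.4,z,m);print("top",n,P.round(4),case(P))
m=camera_model("scene")
for n,a,b,z in [("pinL",491,372,.112),("pinR",348,127,.112),("bo L",451,348,.11),("bo R",349,173,.11),("bi L",435,352,.11),("cf L",435,374,.105),("cf R",305,180,.105),("cbL",165,510,.105),("cbR",62,285,.105)]:
    P=p2w("scene",a/4+200-.4,b/4+150-.4,z,m);print("scene",n,P.round(4),case(P))
E
```

```text
top pinL [0.619  0.1482 0.112 ] [-0.1089  0.1153]
top pinR [ 0.5947 -0.0729  0.112 ] [-0.1095 -0.1072]
top bo L [0.6238 0.1131 0.11  ] [-0.1005  0.0808]
top bo R [ 0.6109 -0.0452  0.11  ] [-0.0963 -0.078 ]
top bi L [0.6351 0.1078 0.11  ] [-0.0887  0.0768]
top bi R [ 0.6225 -0.049   0.11  ] [-0.0844 -0.0805]
top cf L [0.6556 0.1237 0.105 ] [-0.0699  0.0948]
top cf R [ 0.6369 -0.0623  0.105 ] [-0.0686 -0.0921]
top cbL [0.8417 0.1055 0.105 ] [0.1171 0.0966]
top cbR [ 0.8212 -0.0803  0.105 ] [ 0.1165 -0.0903]
scene pinL [0.6158 0.1458 0.112 ] [-0.1118  0.1125]
scene pinR [ 0.5919 -0.0745  0.112 ] [-0.1121 -0.1091]
scene bo L [0.6277 0.1154 0.11  ] [-0.0968  0.0835]
scene bo R [ 0.6116 -0.0415  0.11  ] [-0.0961 -0.0742]
scene bi L [0.6383 0.1119 0.11  ] [-0.0858  0.0812]
scene cf L [0.646  0.1235 0.105 ] [-0.0794  0.0936]
scene cf R [ 0.6396 -0.0569  0.105 ] [-0.0665 -0.0865]
scene cbL [0.8432 0.1076 0.105 ] [0.1183 0.0988]
scene cbR [ 0.824  -0.0767  0.105 ] [ 0.1189 -0.0865]
```

```bash
python3 - <<'E'
from h import *
plan((.44,.30,.16),1.463)
E
```

```text
t 28.5 pos [0.4391 0.0522 0.1817] yaw 1.463 twist 0.0 =1 x 0.0000 offset [ 0.2465 -0.0257  0.0217] =6 x [ 0.0411 -0.0043  0.0036] j6 -84.0 to w 0.0002
```

{"api": "play_rows", "payload": {"increments": [{"offset":[0.041,-0.004,0.004],"twist":0},{"offset":[0.041,-0.004,0.004],"twist":0},{"offset":[0.041,-0.004,0.004],"twist":0},{"offset":[0.041,-0.004,0.004],"twist":0},{"offset":[0.041,-0.004,0.004],"twist":0},{"offset":[0.041,-0.004,0.004],"twist":0},{"offset":[0,0,0],"twist":0},{"offset":[0,0,0],"twist":0}], "fingers": 0.085}}

```text
clock: 29.3
position: [0.4393, 0.2994, 0.1536]
tool_rot: [[0.106, 0.994, -0.003], [0.994, -0.106, -0.002], [-0.003, -0.003, -1.0]]
contact_force: [0.6, -0.1, 0.6]
grip_width: 0.0851
```

```bash
python3 look.py w19.png cotter1_grip:0.02
```

```text
t 29.3 pos [0.4393 0.2994 0.1536] yaw 1.4649
cotter1_grip 0.71 (np.float64(259.0), np.float64(189.7)) 2086 mean [0.4392 0.2493] rect c 0.4246 0.2471 LxW 131.5 37.9 long yaw rad 0.077
```

View pics/w19.png

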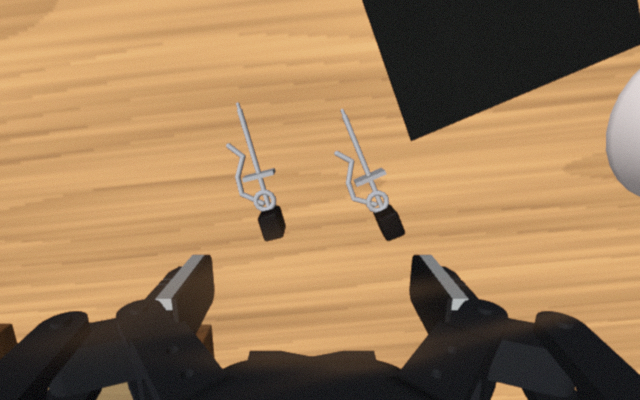

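```bash
python3 - <<'E'
import cv2
im=cv2.imread('pics/w19.png')
cv2.imwrite('pics/w19z.png',cv2.resize(im[90:250,210:420],None,fx=3.7,fy=3.7,interpolation=cv2.INTER_CUBIC))
E
```

```text
(no output)
```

View pics/w19z.png

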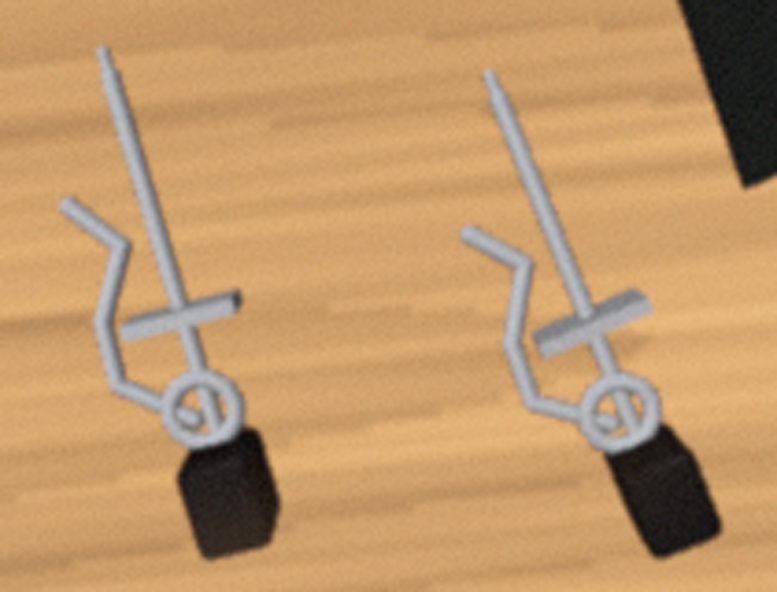

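```bash
python3 - <<'E'
from h import *
m=camera_model("wrist")
f=lambda a,b,z:p2w("wrist",a/3.7+210-.4,b/3.7+90-.4,z,m)[:2]
for n,t,l,gt in (("B",(103,48),(210,425),(230,505)),("A",(488,73),(628,425),(672,505))):
    T=f(*t,.009);L=f(*l,.009);d=(T-L);print(n,"len",np.linalg.norm(d).round(4));d/=np.linalg.norm(d)
    print(" tip",T.round(4),"yaw",np.arctan2(d[1],d[0]).round(3),"grip c",(T-.116*d).round(4),"grip visual z.025",f(*gt,.025).round(4))
E
```

```text
B len 0.1
 tip [0.3581 0.2386] yaw -3.017 grip c [0.4732 0.253 ] grip visual z.025 [0.4752 0.2558]
A len 0.0997
 tip [0.3745 0.3333] yaw -2.838 grip c [0.4852 0.368 ] grip visual z.025 [0.4877 0.3704]
```

```bash
python3 - <<'E'
from h import *
plan((.474,.2535,.09),1.695)
E
```

```text
t 29.4 pos [0.44   0.2984 0.1547] yaw 1.462 twist -0.233 =2 x -0.1163 offset [-0.0487  0.0282  0.0647] =2 x [-0.0244  0.0141  0.0323] j6 -55.0 to w 0.085
```

{"api": "play_rows", "payload": {"increments": [{"offset":[0,0,0],"twist":-0.1165},{"offset":[0,0,0],"twist":-0.1165},{"offset":[-0.0243,0.0141,0.02],"twist":0},{"offset":[-0.0244,0.0141,0.02],"twist":0},{"offset":[0,0,0.024],"twist":0},{"offset":[0,0,0],"twist":0},{"offset":[0,0,0],"twist":0}], "fingers": 0.06}}

```text
clock: 30.1
position: [0.4743, 0.2535, 0.0919]
tool_rot: [[-0.123, 0.992, -0.001], [0.992, 0.123, -0.0], [-0.0, -0.001, -1.0]]
contact_force: [1.2, -0.6, 0.0]
grip_width: 0.0598
```

```bash
python3 look.py w20.png
```

```text
t 30.1 pos [0.4743 0.2535 0.0919] yaw 1.6945
```

View pics/w20.png

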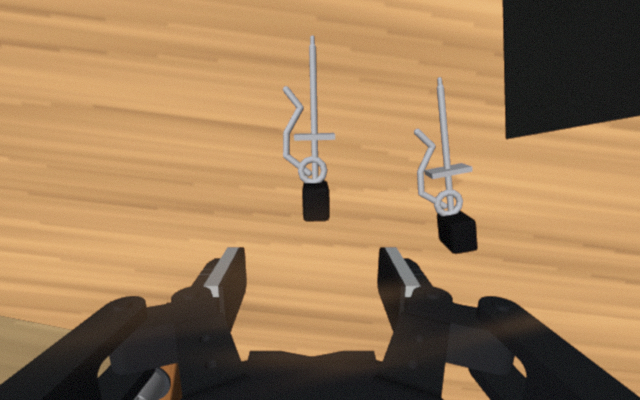

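{"api": "play_rows", "payload": {"increments": [{"offset":[0.0025,0,0.03],"twist":-0.019},{"offset":[0,0,0.04],"twist":0},{"offset":[0,0,0.03],"twist":0},{"offset":[0,0,0.015],"twist":0},{"offset":[0,0,0],"twist":0},{"offset":[0,0,0],"twist":0}], "fingers": 0.05}}

```text
clock: 30.75
position: [0.4756, 0.2577, -0.0212]
tool_rot: [[-0.144, 0.99, 0.002], [0.99, 0.144, 0.001], [0.001, 0.003, -1.0]]
contact_force: [-0.7, 0.7, 0.5]
grip_width: 0.0499
```

```bash
python3 look.py w21.png
```

```text
t 30.75 pos [ 0.4756  0.2577 -0.0212] yaw 1.7153
```

View pics/w21.png

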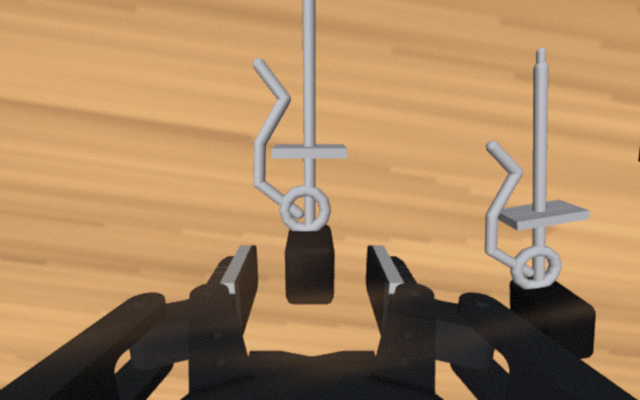

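{"api": "play_rows", "payload": {"increments": [{"offset":[0,0,0],"twist":0},{"offset":[0,0,0],"twist":0},{"offset":[0,0,0],"twist":0},{"offset":[0,0,0],"twist":0},{"offset":[0,0,0],"twist":0}], "fingers": 0.0, "grip_force": 70}}

```text
clock: 31.3
position: [0.4758, 0.2576, -0.0211]
tool_rot: [[-0.144, 0.99, 0.003], [0.99, 0.144, 0.001], [0.001, 0.003, -1.0]]
contact_force: [0.4, 1.2, 6.7]
grip_width: 0.0187
```

```bash
python3 look.py w22.png
```

```text
t 31.3 pos [ 0.4758  0.2576 -0.0211] yaw 1.715
```

View pics/w22.png

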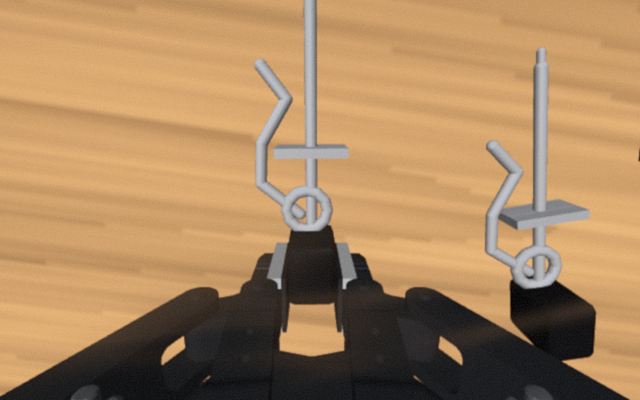

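{"api": "play_rows", "payload": {"increments": [{"offset":[0,0,-0.03],"twist":0},{"offset":[0,0,-0.04],"twist":0},{"offset":[0,0,-0.045],"twist":0},{"offset":[0,0,-0.045],"twist":0},{"offset":[0,0,0],"twist":0.14},{"offset":[0,0,0],"twist":0.14},{"offset":[0,0,0],"twist":0.14},{"offset":[0,0,0],"twist":0.14},{"offset":[0,0,0],"twist":0.14},{"offset":[0,0,0],"twist":0.14},{"offset":[0,0,0],"twist":0.14}]}}

```text
clock: 32.45
position: [0.4739, 0.2568, 0.1367]
tool_rot: [[0.746, 0.666, -0.001], [0.666, -0.746, -0.0], [-0.001, -0.0, -1.0]]
contact_force: [0.3, 0.1, -0.6]
grip_width: 0.0187
```

{"api": "play_rows", "payload": {"increments": [{"offset":[0,0,0],"twist":0.14},{"offset":[0,0,0],"twist":0.14},{"offset":[0,0,0],"twist":0.14},{"offset":[0,0,0],"twist":0.14},{"offset":[0,0,0],"twist":0.14},{"offset":[0,0,0],"twist":0.14},{"offset":[0,0,0],"twist":0},{"offset":[0,0,0],"twist":0}]}}

```text
clock: 33.25
position: [0.474, 0.2569, 0.1369]
tool_rot: [[0.995, -0.102, -0.0], [-0.102, -0.995, -0.0], [-0.0, 0.0, -1.0]]
contact_force: [-1.1, -0.5, -0.8]
grip_width: 0.0187
```

```bash
python3 - <<'E'
from h import *
plan((.587,-.135,.14),-.108)
E
python3 look.py w23.png
```

```text
t 33.2 pos [0.474  0.2569 0.1369] yaw -0.102 twist 0.006 =1 x 0.0059 offset [ 0.1546  0.3774 -0.0031] =9 x [ 0.0172  0.0419 -0.0003] j6 29.0 to w 0.0187
t 33.25 pos [0.474  0.2569 0.1369] yaw -0.1021
```

View pics/w23.png

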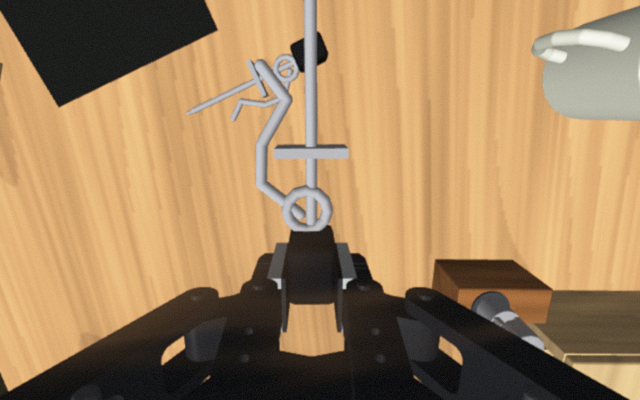

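{"api": "play_rows", "payload": {"increments": [{"offset":[0.0153,0.041,0],"twist":0.006},{"offset":[0.0153,0.041,0],"twist":0},{"offset":[0.0153,0.041,0],"twist":0},{"offset":[0.0153,0.041,0],"twist":0},{"offset":[0.0153,0.041,0],"twist":0},{"offset":[0.0153,0.041,0],"twist":0},{"offset":[0.0153,0.041,0],"twist":0},{"offset":[0.0153,0.041,0],"twist":0},{"offset":[0.0153,0.041,0],"twist":0},{"offset":[0.0153,0.041,0],"twist":0},{"offset":[0,0,0],"twist":0},{"offset":[0,0,0],"twist":0}]}}

```text
clock: 34.5
position: [0.581, -0.1681, 0.1367]
tool_rot: [[0.994, -0.111, -0.001], [-0.111, -0.994, 0.001], [-0.001, -0.001, -1.0]]
contact_force: [-0.8, 0.4, -0.6]
grip_width: 0.0185
```

```bash
python3 - <<'E'
from h import *
plan((.583,-.168,.14),-.1088)
E
python3 look.py w24.png
```

```text
t 34.5 pos [ 0.581  -0.1681  0.1367] yaw -0.112 twist -0.003 =1 x -0.0029 offset [ 0.002  -0.0003 -0.0033] =1 x [ 0.002  -0.0003 -0.0033] j6 -15.0 to w 0.0185
t 34.5 pos [ 0.581  -0.1681  0.1367] yaw -0.1117
```

View pics/w24.png

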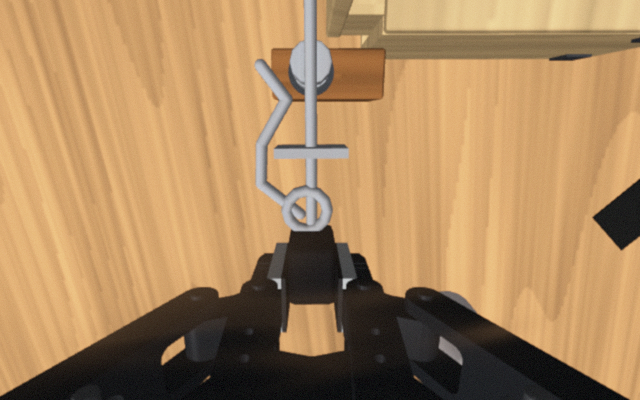

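```bash
python3 - <<'E'
import cv2
im=cv2.imread('pics/w24.png')
cv2.imwrite('pics/w24z.png',cv2.resize(im[0:120,250:400],None,fx=5,fy=5,interpolation=cv2.INTER_CUBIC))
E
```

```text
(no output)
```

View pics/w24z.png

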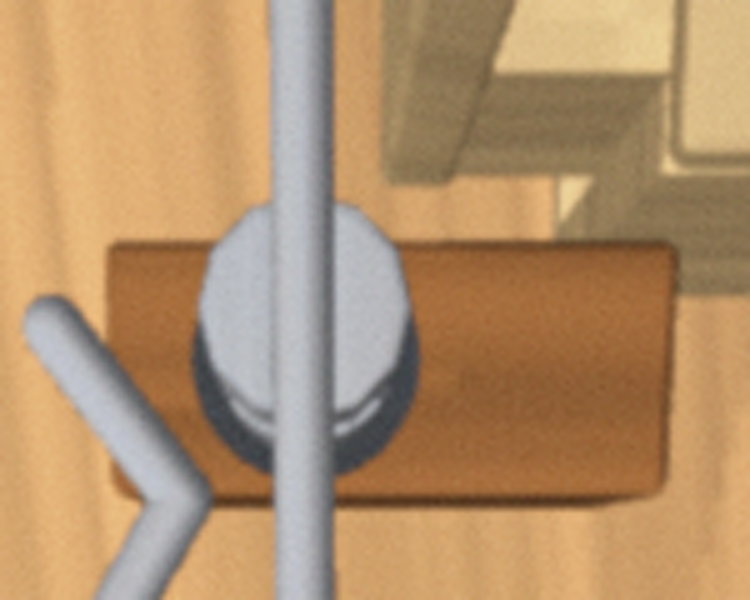

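{"api": "play_rows", "payload": {"increments": [{"offset":[0,0.024,0],"twist":0},{"offset":[0,0.024,0],"twist":0},{"offset":[0,0,0.03],"twist":0},{"offset":[0,0,0.03],"twist":0},{"offset":[0,0,0.018],"twist":0},{"offset":[0,0,0],"twist":0},{"offset":[0,0,0],"twist":0},{"offset":[0,0,0],"twist":0}]}}

```text
clock: 35.35
position: [0.5771, -0.2149, 0.061]
tool_rot: [[0.994, -0.109, 0.003], [-0.109, -0.994, -0.001], [0.003, 0.001, -1.0]]
contact_force: [-0.3, -0.6, -0.0]
grip_width: 0.0186
```

```bash
python3 look.py w25.png; python3 - <<'E'
from h import *
for i in range(3):
    s=read_state();im=capture("scene");print(s['position'].round(4),yaw(s).round(4),s['contact_force'].round(1))
save(im,"pics/s25.png",crop=(250,140,350,215),k=8)
E
```

```text
t 35.35 pos [ 0.5771 -0.2149  0.061 ] yaw -0.1097
[ 0.5772 -0.2151  0.0612] -0.11 [ 0.1 -0.8 -1.1]
[ 0.5771 -0.2152  0.0611] -0.1103 [-0.3 -0.2 -0.7]
[ 0.5769 -0.2153  0.0608] -0.1105 [-0.8  0.1 -0.3]
```

View pics/w25.png

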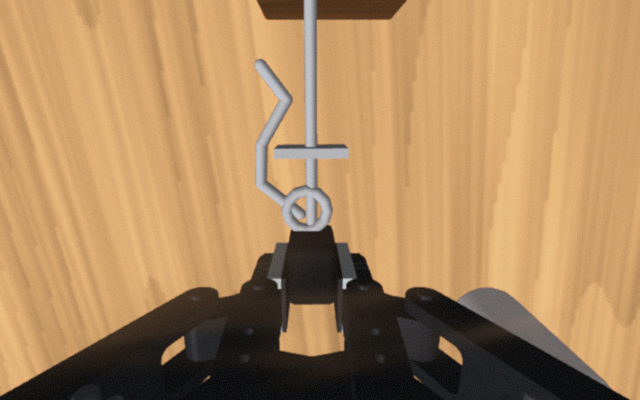

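View pics/s25.png

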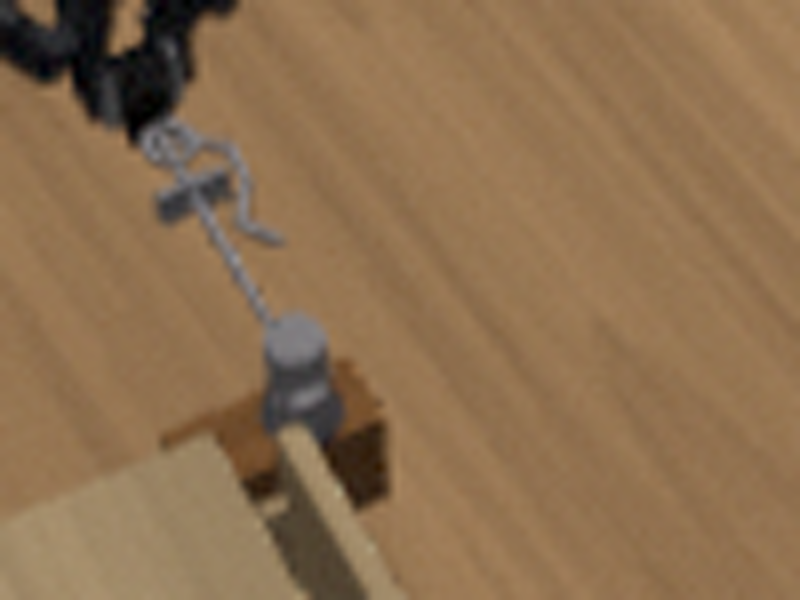

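{"api": "play_rows", "payload": {"increments": [{"offset":[0,-0.01,0.0025],"twist":0},{"offset":[0,0,0],"twist":0},{"offset":[0,-0.008,0],"twist":0},{"offset":[0,-0.006,0],"twist":0},{"offset":[0,0,0],"twist":0}]}}

```text
clock: 36.05
position: [0.5785, -0.1902, 0.0564]
tool_rot: [[0.994, -0.11, -0.0], [-0.11, -0.994, 0.0], [-0.0, -0.0, -1.0]]
contact_force: [0.3, 0.5, -1.2]
grip_width: 0.0186
```

```bash
python3 look.py w26.png; python3 - <<'E'
from h import *
im=capture("scene");s=read_state();print(s['position'].round(4),yaw(s).round(4),s['contact_force'].round(1),s['moment'].round(2))
save(im,"pics/s26.png",crop=(250,140,350,215),k=8)
E
```

```text
t 36.05 pos [ 0.5785 -0.1902  0.0564] yaw -0.1099
[ 0.5785 -0.191   0.0566] -0.1105 [ 0.5  0.1 -1. ] [0.02 0.02 0.01]
```

View pics/w26.png

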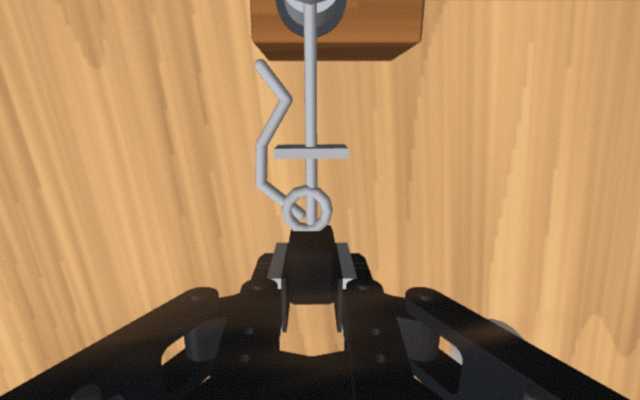

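View pics/s26.png

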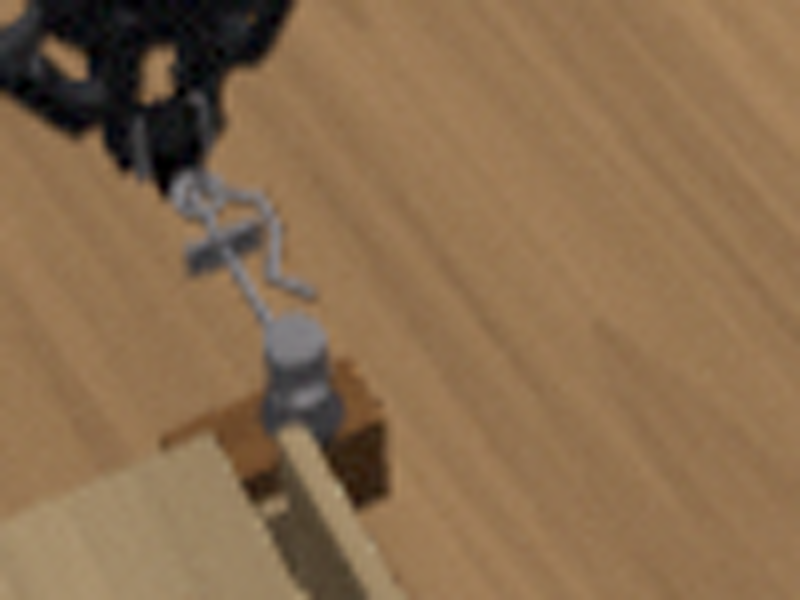

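{"api": "play_rows", "payload": {"increments": [{"offset":[0,-0.008,0],"twist":0},{"offset":[0,-0.008,0],"twist":0},{"offset":[0,-0.008,0],"twist":0},{"offset":[0,0,0],"twist":0}]}}

```text
clock: 36.55
position: [0.5811, -0.1661, 0.0564]
tool_rot: [[0.994, -0.109, -0.0], [-0.109, -0.994, 0.0], [-0.0, -0.0, -1.0]]
contact_force: [-0.9, 0.6, -0.6]
grip_width: 0.0188
```

```bash
python3 look.py w27.png; python3 - <<'E'
from h import *
im=capture("scene");s=read_state();print(s['position'].round(4),yaw(s).round(4),s['contact_force'].round(1),s['moment'].round(2))
save(im,"pics/s27.png",crop=(250,140,350,215),k=8)
E
```

```text
t 36.55 pos [ 0.5811 -0.1661  0.0564] yaw -0.1097
[ 0.5812 -0.167   0.0566] -0.1103 [ 0.4  0.3 -0.4] [-0.02 -0.03  0.01]
```

View pics/w27.png

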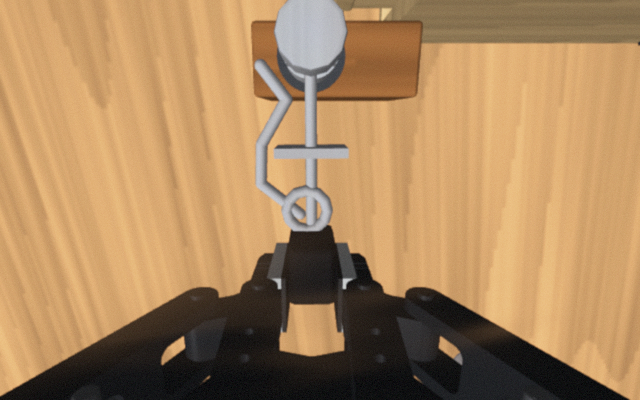

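View pics/s27.png

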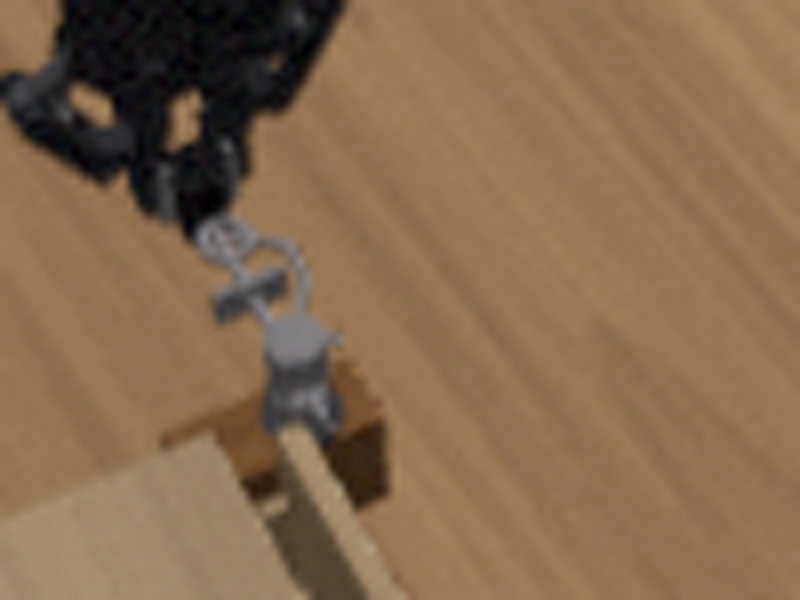

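{"api": "play_rows", "payload": {"increments": [{"offset":[0,-0.005,0],"twist":0},{"offset":[0,-0.005,0],"twist":0},{"offset":[0,-0.004,0],"twist":0}]}}

```text
clock: 36.95
position: [0.5826, -0.1533, 0.0565]
tool_rot: [[0.994, -0.111, -0.0], [-0.111, -0.994, -0.0], [-0.0, 0.0, -1.0]]
contact_force: [-0.9, -2.7, -0.4]
grip_width: 0.0189
```

{"api": "play_rows", "payload": {"increments": [{"offset":[0,-0.004,0],"twist":0},{"offset":[0,-0.004,0],"twist":0}]}}

```text
clock: 37.15
position: [0.5823, -0.1474, 0.0564]
tool_rot: [[0.994, -0.109, -0.003], [-0.109, -0.994, -0.004], [-0.003, 0.005, -1.0]]
contact_force: [-4.5, -2.3, -0.9]
grip_width: 0.0189
```

{"api": "play_rows", "payload": {"increments": [{"offset":[0,-0.002,0],"twist":0},{"offset":[0,-0.002,0],"twist":0}]}}

```text
clock: 37.35
position: [0.5827, -0.141, 0.0558]
tool_rot: [[0.994, -0.11, -0.003], [-0.11, -0.994, 0.001], [-0.003, -0.0, -1.0]]
contact_force: [-4.4, 1.6, -0.8]
grip_width: 0.0184
```

```bash
python3 look.py w28.png
```

```text
t 37.35 pos [ 0.5827 -0.141   0.0558] yaw -0.1104
```

View pics/w28.png

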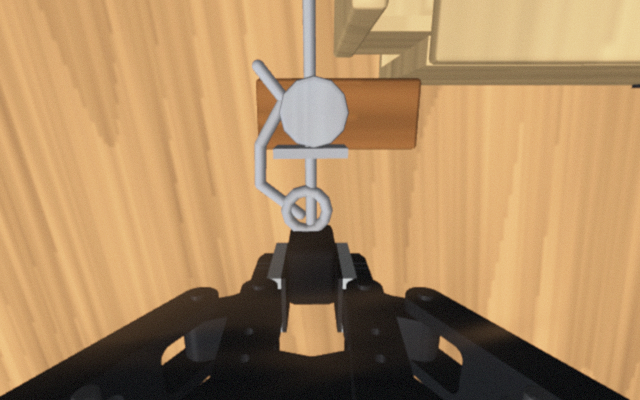

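{"api": "play_rows", "payload": {"increments": [{"offset":[0,-0.002,0],"twist":0},{"offset":[0,0,0],"twist":0}]}}

```text
clock: 37.6
position: [0.5837, -0.1392, 0.0561]
tool_rot: [[0.994, -0.11, -0.001], [-0.11, -0.994, 0.0], [-0.001, -0.0, -1.0]]
contact_force: [-4.6, 1.4, -2.2]
grip_width: 0.0185
```

{"api": "play_rows", "payload": {"increments": [{"offset":[0,-0.002,0],"twist":0},{"offset":[0,0,0],"twist":0}]}}

```text
clock: 37.8
position: [0.5838, -0.1391, 0.0564]
tool_rot: [[0.994, -0.11, -0.002], [-0.11, -0.994, -0.003], [-0.001, 0.004, -1.0]]
contact_force: [-5.1, -4.7, -1.9]
grip_width: 0.0189
```

{"api": "play_rows", "payload": {"increments": [{"offset":[0,0,0],"twist":0},{"offset":[0,0,0],"twist":0},{"offset":[0,0,0],"twist":0},{"offset":[0,0,-0.03],"twist":0},{"offset":[0,0,-0.04],"twist":0},{"offset":[0,0,-0.04],"twist":0},{"offset":[0,0.02,0],"twist":0},{"offset":[0,0,0],"twist":0},{"offset":[0,0,0],"twist":0}], "fingers": 0.045}}

```text
clock: 38.7
position: [0.5822, -0.1572, 0.1662]
tool_rot: [[0.994, -0.112, 0.0], [-0.112, -0.994, 0.001], [-0.0, -0.001, -1.0]]
contact_force: [-0.4, 0.4, -0.8]
grip_width: 0.0449
```

```bash
python3 look.py w29.png cotter1_grip:.09; python3 - <<'E'
from h import *
im=capture("scene");s=read_state();print(s['position'].round(4),yaw(s).round(4),s['contact_force'].round(1),s['moment'].round(2))
save(im,"pics/s29.png",crop=(250,120,350,215),k=6)
im=capture("top");save(im,"pics/t29.png",crop=(150,80,450,280),k=2.6)
E
```

```text
t 38.7 pos [ 0.5822 -0.1572  0.1662] yaw -0.1118
cotter1_grip 0.78 (np.float64(302.5), np.float64(128.0)) 3524 mean [ 0.5827 -0.1022] rect c 0.5852 -0.0866 LxW 135.2 38.4 long yaw rad 1.473
[ 0.5816 -0.1566  0.1651] -0.1107 [-0.1 -0.1  0.3] [-0.02  0.06  0.01]
```

View pics/w29.png

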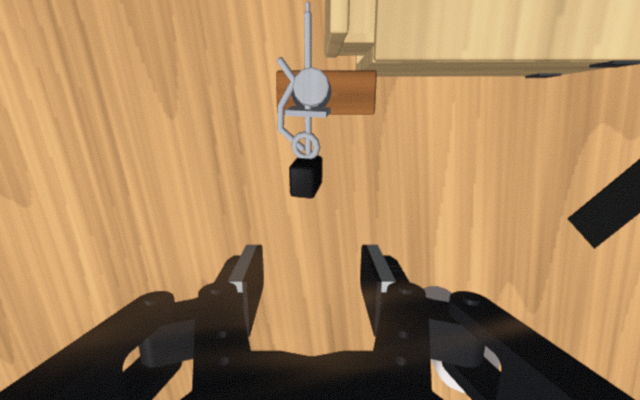

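View pics/t29.png

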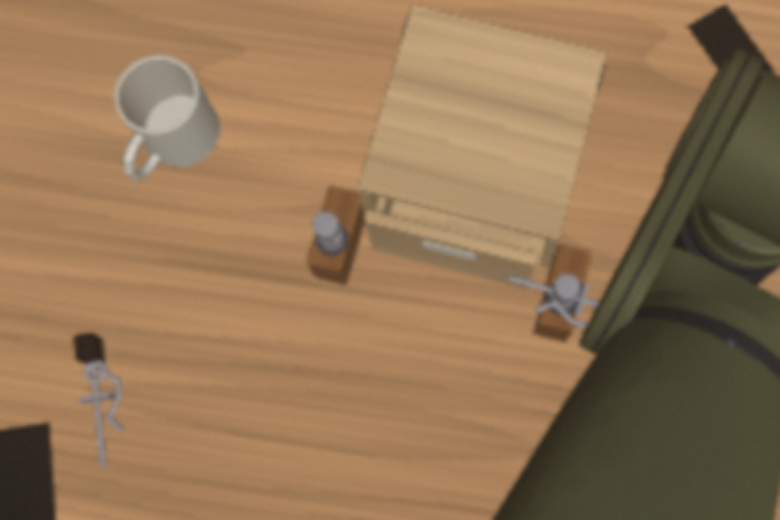

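```bash
python3 - <<'E'
from h import *
plan((.487,.369,.13),-.1107)
E
```

```text
t 38.9 pos [ 0.5817 -0.1567  0.1652] yaw -0.111 twist 0.0 =1 x 0.0001 offset [-0.1522 -0.512   0.0352] =12 x [-0.0127 -0.0427  0.0029] j6 -14.0 to w 0.0448
```

{"api": "play_rows", "payload": {"increments": [{"offset":[-0.0127,-0.0427,0],"twist":0},{"offset":[-0.0127,-0.0427,0],"twist":0},{"offset":[-0.0127,-0.0427,0],"twist":0},{"offset":[-0.0127,-0.0427,0],"twist":0},{"offset":[-0.0127,-0.0427,0],"twist":0},{"offset":[-0.0127,-0.0427,0],"twist":0},{"offset":[-0.0127,-0.0427,0],"twist":0},{"offset":[-0.0127,-0.0427,0],"twist":0},{"offset":[-0.0127,-0.0427,0],"twist":0},{"offset":[-0.0127,-0.0427,0],"twist":0},{"offset":[-0.0127,-0.0427,0.015],"twist":0},{"offset":[-0.0127,-0.0427,0.02],"twist":0}]}}

```text
clock: 40.1
position: [0.4873, 0.3713, 0.1321]
tool_rot: [[0.994, -0.11, 0.002], [-0.11, -0.994, 0.001], [0.002, -0.002, -1.0]]
contact_force: [1.3, -0.3, 0.6]
grip_width: 0.045
```

{"api": "play_rows", "payload": {"increments": [{"offset":[0,0,0],"twist":0.145},{"offset":[0,0,0],"twist":0.145},{"offset":[0,0,0],"twist":0.145},{"offset":[0,0,0],"twist":0.145},{"offset":[0,0,0],"twist":0.145},{"offset":[0,0,0],"twist":0.145},{"offset":[0,0,0],"twist":0.145},{"offset":[0,0,0],"twist":0.145},{"offset":[0,0,0],"twist":0},{"offset":[0,0,0],"twist":0}]}}

```text
clock: 41.1
position: [0.4871, 0.3688, 0.131]
tool_rot: [[0.298, -0.954, -0.001], [-0.954, -0.298, -0.0], [0.0, 0.001, -1.0]]
contact_force: [0.4, 0.5, 0.2]
grip_width: 0.045
```

```bash
python3 look.py w30.png cotter1_grip:.016
```

```text
t 41.1 pos [0.4871 0.3688 0.131 ] yaw -1.2677
```

View pics/w30.png

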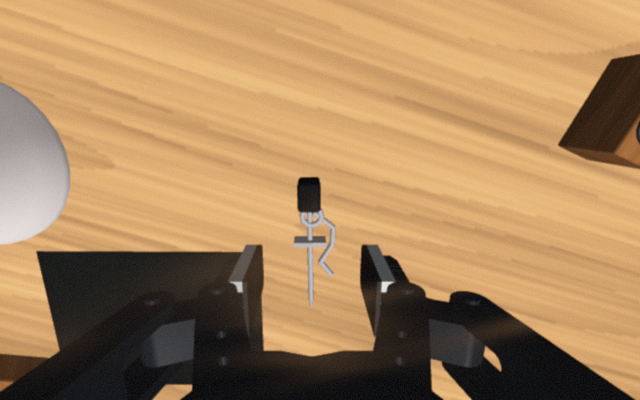

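{"api": "play_rows", "payload": {"increments": [{"offset":[0,0,0],"twist":-0.145},{"offset":[0,0,0],"twist":-0.145},{"offset":[0,0,0],"twist":-0.145},{"offset":[0,0,0],"twist":-0.145},{"offset":[0,0,0],"twist":-0.145},{"offset":[0,0,0],"twist":-0.145},{"offset":[0,0,0],"twist":-0.145},{"offset":[0,0,0],"twist":-0.145},{"offset":[0,0,0],"twist":-0.145},{"offset":[0,0,0],"twist":-0.145},{"offset":[0,0,0],"twist":-0.145}]}}

```text
clock: 42.3
position: [0.4875, 0.3687, 0.1314]
tool_rot: [[0.946, 0.326, -0.0], [0.326, -0.946, -0.0], [-0.0, 0.0, -1.0]]
contact_force: [-0.3, 0.1, 0.5]
grip_width: 0.0447
```

{"api": "play_rows", "payload": {"increments": [{"offset":[0,0,0],"twist":-0.145},{"offset":[0,0,0],"twist":-0.145},{"offset":[0,0,0],"twist":-0.145},{"offset":[0,0,0],"twist":-0.145},{"offset":[0,0,0],"twist":-0.145},{"offset":[0,0,0],"twist":-0.145},{"offset":[0,0,0],"twist":-0.145},{"offset":[0,0,0],"twist":-0.145},{"offset":[0,0,0],"twist":-0.145},{"offset":[0,0,0.02],"twist":-0.145},{"offset":[0,0,0.02],"twist":-0.095},{"offset":[0,0,0],"twist":0}]}}

```text
clock: 43.5
position: [0.4853, 0.3674, 0.088]
tool_rot: [[-0.295, 0.956, -0.005], [0.956, 0.295, -0.003], [-0.002, -0.006, -1.0]]
contact_force: [-0.0, -0.2, 0.4]
grip_width: 0.045
```

```bash
python3 look.py w31.png cotter1_grip:.016; python3 -c "
from h import *
print(read_state()['joint_positions'].round(1))"
```

```text
t 43.5 pos [0.4853 0.3674 0.088 ] yaw 1.87
cotter1_grip 0.35 (np.float64(19.2), np.float64(281.3)) 3923 mean [0.6206 0.1577] rect c 0.6317 0.1621 LxW 109.6 38.1 long yaw rad 0.058
[ 32.1   7.5 105.1   0.   67.4 -74.9]
```

View pics/w31.png

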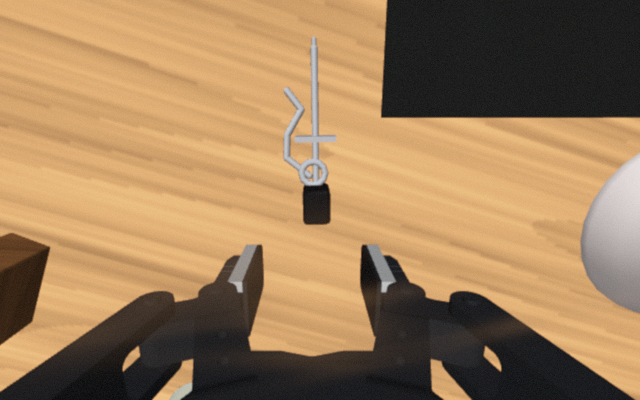

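{"api": "play_rows", "payload": {"increments": [{"offset":[0.0028,0,0.03],"twist":-0.012},{"offset":[0,0,0.04],"twist":0},{"offset":[0,0,0.03],"twist":0},{"offset":[0,0,0.009],"twist":0},{"offset":[0,0,0],"twist":0},{"offset":[0,0,0],"twist":0}]}}

```text
clock: 44.2
position: [0.4883, 0.3724, -0.0151]
tool_rot: [[-0.305, 0.952, 0.003], [0.952, 0.305, 0.002], [0.001, 0.003, -1.0]]
contact_force: [-0.2, 0.6, 0.2]
grip_width: 0.0452
```

{"api": "play_rows", "payload": {"increments": [{"offset":[0,0,0],"twist":0},{"offset":[0,0,0],"twist":0},{"offset":[0,0,0],"twist":0},{"offset":[0,0,0],"twist":0},{"offset":[0,0,0],"twist":0}], "fingers": 0.0, "grip_force": 70}}

```text
clock: 44.7
position: [0.4885, 0.3725, -0.0148]
tool_rot: [[-0.305, 0.952, 0.004], [0.952, 0.305, 0.002], [0.001, 0.004, -1.0]]
contact_force: [-0.8, -0.2, 6.1]
grip_width: 0.0185
```

```bash
python3 look.py w32.png
```

```text
t 44.7 pos [ 0.4885  0.3725 -0.0148] yaw 1.8809
```

View pics/w32.png

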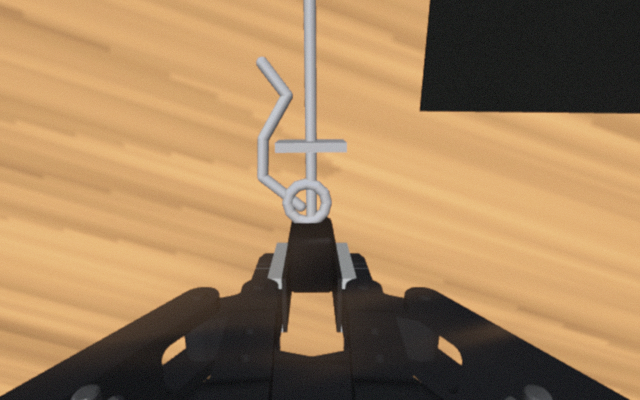

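{"api": "play_rows", "payload": {"increments": [{"offset":[0,0,-0.03],"twist":0},{"offset":[0,0,-0.04],"twist":0},{"offset":[0,0,-0.04],"twist":0},{"offset":[0,0,-0.04],"twist":-0.144},{"offset":[0,0,0],"twist":-0.144},{"offset":[0,0,0],"twist":-0.144},{"offset":[0,0,0],"twist":-0.144},{"offset":[0,0,0],"twist":-0.144},{"offset":[0,0,0],"twist":-0.144},{"offset":[0,0,0],"twist":-0.144},{"offset":[0,0,0],"twist":-0.144},{"offset":[0,0,0],"twist":0}]}}

```text
clock: 45.95
position: [0.4866, 0.3713, 0.1328]
tool_rot: [[-0.994, 0.109, 0.0], [0.109, 0.994, 0.0], [-0.0, 0.0, -1.0]]
contact_force: [0.0, 0.2, -0.0]
grip_width: 0.0182
```

```bash
python3 - <<'E'
from h import *
print(p2w("top",213,123,.045).round(3),read_state()['joint_positions'].round(1))
plan((.6265,.2436,.135),3.032-np.pi*2)
E
```

```text
[0.725 0.338 0.045] [  32.3    5.3  103.3    0.    71.4 -141.4]
t 46.0 pos [0.4866 0.3713 0.1328] yaw 3.033 twist 0.001 =1 x 0.0006 offset [-0.153  -0.1117 -0.0022] =4 x [-0.0383 -0.0279 -0.0006] j6 -141.0 to w 0.0182
```

{"api": "play_rows", "payload": {"increments": [{"offset":[-0.0383,-0.028,0],"twist":0},{"offset":[-0.0383,-0.028,0],"twist":0},{"offset":[-0.0383,-0.028,0],"twist":0},{"offset":[-0.0383,-0.028,0],"twist":0},{"offset":[0,0,0],"twist":0},{"offset":[0,0,0],"twist":0},{"offset":[0,0,0],"twist":0}]}}

```text
clock: 46.65
position: [0.6261, 0.244, 0.1324]
tool_rot: [[-0.994, 0.109, -0.001], [0.109, 0.994, 0.0], [0.001, 0.0, -1.0]]
contact_force: [-1.1, 0.2, -0.5]
grip_width: 0.018
```

```bash
python3 look.py w33.png; python3 - <<'E'
import cv2
im=cv2.imread('pics/w33.png')
cv2.imwrite('pics/w33z.png',cv2.resize(im[0:120,240:390],None,fx=5,fy=5,interpolation=cv2.INTER_CUBIC))
E
```

```text
t 46.65 pos [0.6261 0.244  0.1324] yaw 3.0321
```

View pics/w33.png

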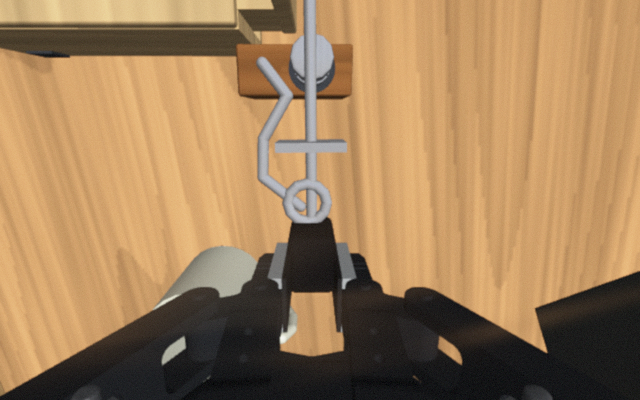

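View pics/w33z.png

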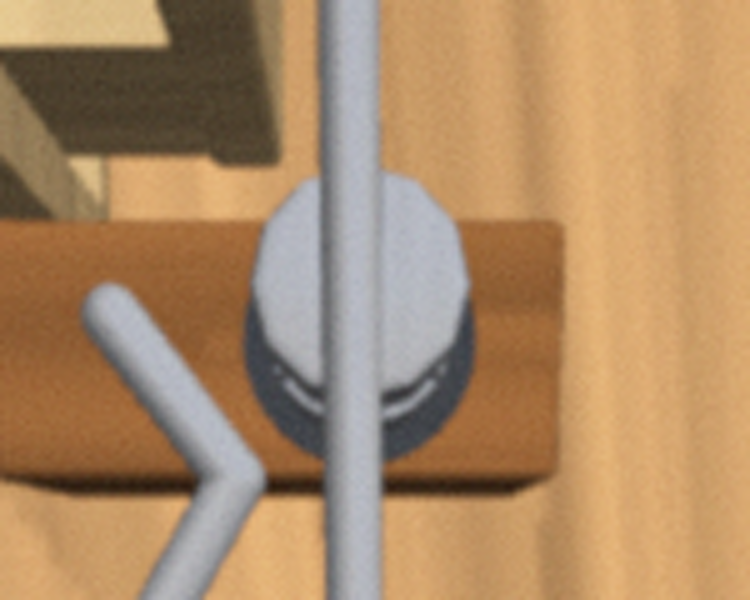

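{"api": "play_rows", "payload": {"increments": [{"offset":[0.001,0.0235,0],"twist":0},{"offset":[0,0.0235,0],"twist":0},{"offset":[0,0,0.03],"twist":0},{"offset":[0,0,0.025],"twist":0},{"offset":[0,0,0.014],"twist":0},{"offset":[0,0,0],"twist":0},{"offset":[0,0,0],"twist":0},{"offset":[0,0,0],"twist":0}]}}

```text
clock: 47.5
position: [0.6321, 0.2909, 0.0657]
tool_rot: [[-0.994, 0.108, 0.003], [0.108, 0.994, 0.001], [-0.003, 0.001, -1.0]]
contact_force: [-0.9, 0.0, -1.2]
grip_width: 0.0181
```

```bash
python3 look.py w34.png; python3 - <<'E'
from h import *
im=capture("scene")
s=read_state();print(s['position'].round(4),yaw(s).round(4),s['contact_force'].round(1),s['joint_positions'].round(1))
save(im,"pics/s34.png",crop=(280,190,400,280),k=6.5)
E
```

```text
t 47.5 pos [0.6321 0.2909 0.0657] yaw 3.0331
[0.6321 0.2906 0.0656] 3.0328 [ 0.5 -0.7 -0.5] [  20.3   18.8   94.4    0.    66.6 -153.5]
```

View pics/s34.png

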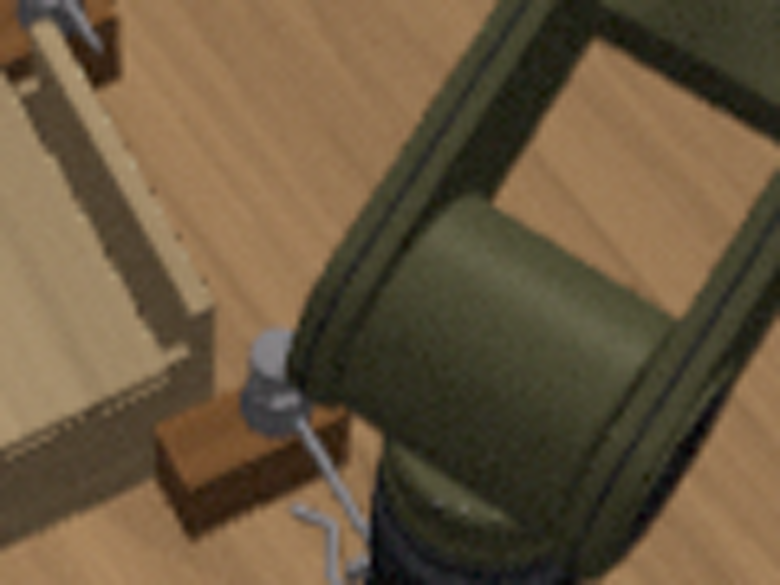

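{"api": "play_rows", "payload": {"increments": [{"offset":[0,-0.01,0.0025],"twist":0},{"offset":[0,0,0],"twist":0},{"offset":[0,-0.008,0],"twist":0},{"offset":[0,-0.006,0],"twist":0},{"offset":[0,0,0],"twist":0}]}}

```text
clock: 48.1
position: [0.6285, 0.2653, 0.0613]
tool_rot: [[-0.994, 0.109, 0.0], [0.109, 0.994, -0.001], [-0.0, -0.001, -1.0]]
contact_force: [-0.0, -0.4, -0.8]
grip_width: 0.0182
```

```bash
python3 look.py w35.png
```

```text
t 48.1 pos [0.6285 0.2653 0.0613] yaw 3.0321
```

View pics/w35.png

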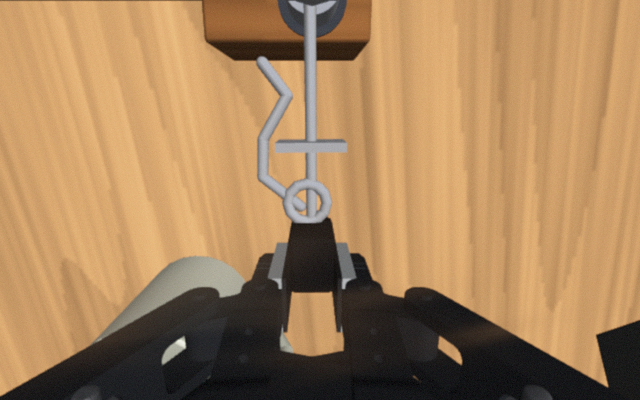

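{"api": "play_rows", "payload": {"increments": [{"offset":[0,-0.006,-0.001],"twist":0},{"offset":[0,-0.006,0],"twist":0},{"offset":[0,-0.006,0],"twist":0},{"offset":[0,-0.004,0],"twist":0},{"offset":[0,0,0],"twist":0}]}}

```text
clock: 48.65
position: [0.6259, 0.2439, 0.0619]
tool_rot: [[-0.994, 0.109, -0.0], [0.109, 0.994, -0.0], [0.0, -0.0, -1.0]]
contact_force: [-0.1, 0.0, -0.1]
grip_width: 0.0182
```

```bash
python3 look.py w36.png
```

```text
t 48.65 pos [0.6259 0.2439 0.0619] yaw 3.0323
```

View pics/w36.png

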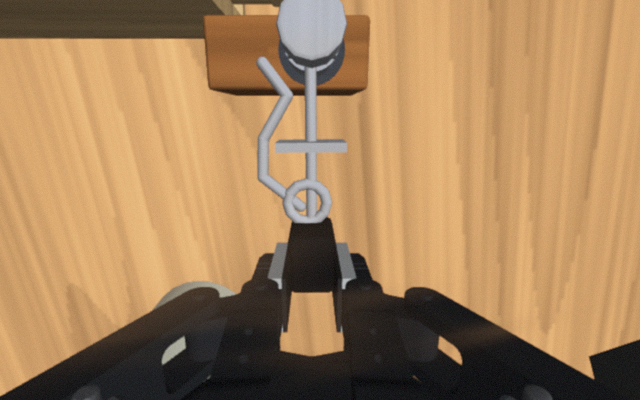

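{"api": "play_rows", "payload": {"increments": [{"offset":[0,-0.005,0],"twist":0},{"offset":[0,-0.005,0],"twist":0},{"offset":[0,-0.005,0],"twist":0}]}}

```text
clock: 49.0
position: [0.6243, 0.2293, 0.062]
tool_rot: [[-0.994, 0.108, -0.0], [0.108, 0.994, -0.0], [0.0, -0.0, -1.0]]
contact_force: [-0.2, 0.5, -0.1]
grip_width: 0.0184
```

{"api": "play_rows", "payload": {"increments": [{"offset":[0,-0.004,0],"twist":0},{"offset":[0,-0.004,0],"twist":0}]}}

```text
clock: 49.2
position: [0.625, 0.2235, 0.0632]
tool_rot: [[-0.994, 0.108, 0.004], [0.108, 0.994, 0.005], [-0.004, 0.005, -1.0]]
contact_force: [2.6, 2.4, -0.9]
grip_width: 0.0178
```

{"api": "play_rows", "payload": {"increments": [{"offset":[0,-0.003,0],"twist":0},{"offset":[0,-0.002,0],"twist":0}]}}

```text
clock: 49.4
position: [0.6237, 0.2161, 0.0626]
tool_rot: [[-0.994, 0.108, 0.002], [0.108, 0.994, -0.001], [-0.002, -0.0, -1.0]]
contact_force: [1.9, -0.1, -0.8]
grip_width: 0.0184
```

```bash
python3 look.py w37.png
```

```text
t 49.4 pos [0.6237 0.2161 0.0626] yaw 3.0333
```

View pics/w37.png

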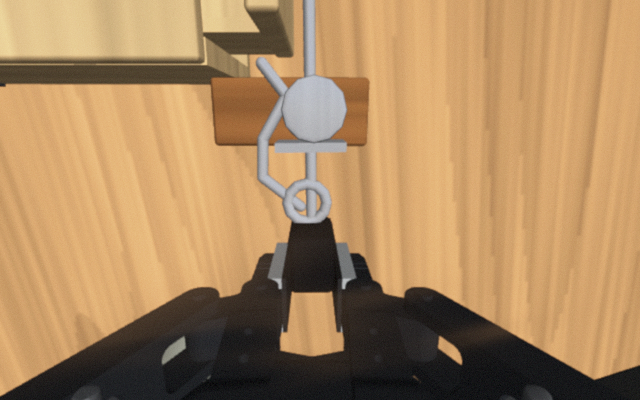

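Nearly home. I'll press the collar onto the pin.

{"api": "play_rows", "payload": {"increments": [{"offset":[0,-0.002,0],"twist":0},{"offset":[0,0,0],"twist":0}]}}

```text
clock: 49.65
position: [0.623, 0.215, 0.0623]
tool_rot: [[-0.994, 0.109, 0.001], [0.109, 0.994, 0.001], [-0.001, 0.001, -1.0]]
contact_force: [2.9, 1.5, -0.6]
grip_width: 0.0185
```

{"api": "play_rows", "payload": {"increments": [{"offset":[0,-0.002,0],"twist":0},{"offset":[0,0,0],"twist":0}]}}

```text
clock: 49.85
position: [0.623, 0.2149, 0.0626]
tool_rot: [[-0.994, 0.109, 0.002], [0.109, 0.994, 0.004], [-0.001, 0.005, -1.0]]
contact_force: [2.7, 7.5, -0.1]
grip_width: 0.0183
```

The collar is against the pin (7.5 N), so I'll let go and back off.

{"api": "play_rows", "payload": {"increments": [{"offset":[0,0,0],"twist":0},{"offset":[0,0,0],"twist":0},{"offset":[0,0,0],"twist":0},{"offset":[0,0,-0.03],"twist":0},{"offset":[0,0,-0.04],"twist":0},{"offset":[0,0,-0.04],"twist":0},{"offset":[0,0.03,-0.01],"twist":0},{"offset":[0,0,0],"twist":0},{"offset":[0,0,0],"twist":0}], "fingers": 0.045}}

```text
clock: 50.75
position: [0.6253, 0.2425, 0.1817]
tool_rot: [[-0.994, 0.108, -0.001], [0.108, 0.994, -0.001], [0.001, -0.001, -1.0]]
contact_force: [-0.4, 0.2, -0.0]
grip_width: 0.0451
```

```bash
python3 look.py w38.png; python3 - <<'E'
import cv2
im=cv2.imread('pics/w38.png')
cv2.imwrite('pics/w38z.png',cv2.resize(im[0:200,230:400],None,fx=3,fy=3,interpolation=cv2.INTER_CUBIC))
E
```

```text
t 50.75 pos [0.6253 0.2425 0.1817] yaw 3.0337
```

View pics/w38z.png

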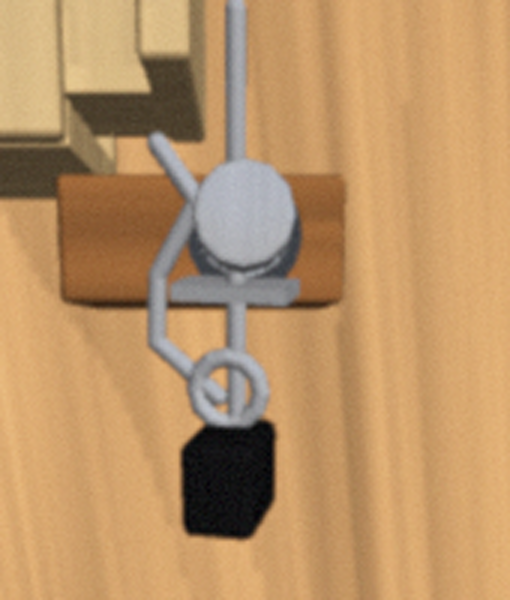

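{"api": "play_rows", "payload": {"increments": [{"offset":[0,0,-0.04],"twist":0},{"offset":[0,0,-0.04],"twist":0},{"offset":[0.045,0,0],"twist":0},{"offset":[0.045,0.02,0],"twist":0},{"offset":[0.045,0.02,0],"twist":0},{"offset":[0.045,0.02,0],"twist":0},{"offset":[0.02,0.03,0],"twist":0},{"offset":[0,0.03,0],"twist":0},{"offset":[0,0,0],"twist":0},{"offset":[0,0,0],"twist":0}]}}

```text
clock: 51.8
position: [0.4394, 0.3827, 0.2602]
tool_rot: [[-0.994, 0.108, -0.002], [0.108, 0.994, -0.003], [0.002, -0.003, -1.0]]
contact_force: [-0.4, 0.1, 0.8]
grip_width: 0.0452
```

```bash
python3 - <<'E'
from h import *
print(read_state()['position'].round(3))
im=capture("top");save(im,"pics/t40.png",crop=(190,70,440,270),k=3)
for t in ("block_center","cone_center","step_center","cotter1_grip"):
    for d in det("top",t): print(t,d[:4],np.round(p2w("top",*d[1],0.05),3)[:2])
im=capture("scene");save(im,"pics/s40.png",crop=(200,100,400,290),k=3)
E
```

```text
[0.439 0.383 0.26 ]
cotter1_grip (0.89, (np.float64(384.6), np.float64(199.4)), 248, [368, 194, 398, 207]) [ 0.59  -0.122]
```

View pics/t40.png

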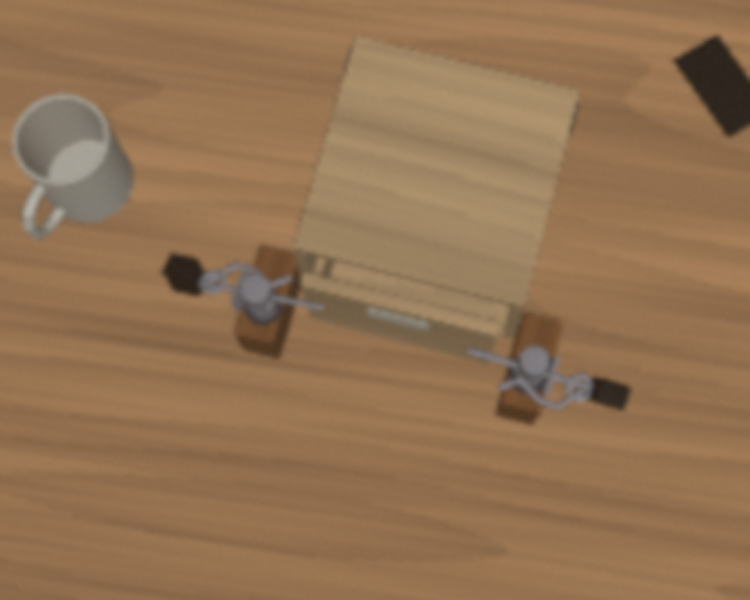

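View pics/s40.png

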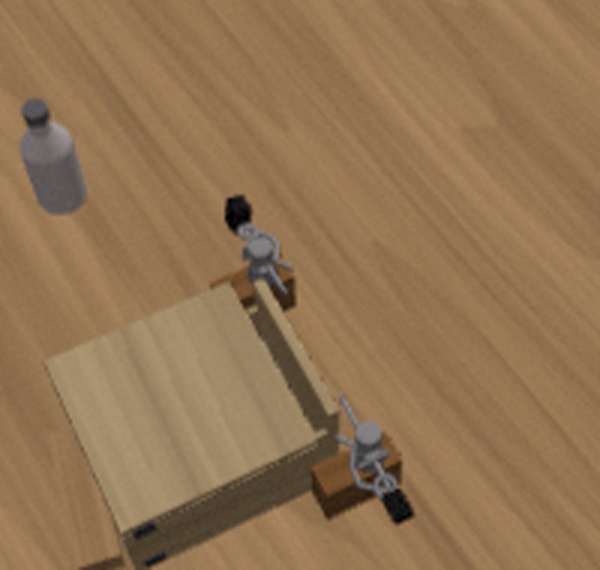

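```bash
python3 - <<'E'
from station import *
print(close_job(), read_state()['clock'])
E
```

```text
the job is handed in; nothing more can be done
the job is handed in; nothing more can be done
```

I put the block and the stepped piece into the drawer, pushed it shut, then pushed one cotter home through each pin from the outside and let go. No cone was on the bench. I handed the job in at about 52 s of the 192 s.

**Last checks**
- **Bench:** the last top picture showed no loose pieces left on the bench. Nothing touched the mug or the glue bottle.
- **Drawer:** its front face measures about 12.5–13 mm behind the hole axes, against 12 mm when fully shut. That agrees within the measuring error.
- **Cotters:** in the pictures, both legs run through their pins and across in front of the drawer. Both bows are past the pin, and the collars came up against the pins (about 5 N on the right, 7.5 N on the left). Both stayed in place after release.

**What went wrong or disagreed**
- **First grasp missed:** the fingertips sit about 20–30 mm higher than the stated TCP. The jaws closed over the step, with about 5 N on its top. I corrected for this afterwards.
- **Contact forces:** when I let the block go, the opening fingers pressed sideways on something with about 27 N, probably the case. The push at the drawer's stop reached about 26 N along the push (29 N in total). Both are under the 40 N limit.
- **Detector:** in the last top picture it reported only one of the two cotters, but both are plainly visible.

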